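Fit the battery and take up the gel-curing lamp

TASK

Plug the orange-capped battery from the charger fully home into the socket in the butt of the white gel-curing lamp while the lamp stands in the acrylic rack, then draw the lamp up out of the rack by its handle. Slant it about 45 degrees, battery end up, and finish while holding it raised like that, the lens about 6 cm from the middle of the blue finger rest's top and aimed at it. Keep the battery home, do not touch the finger rest with the lamp, and leave the bottles, pusher, buffer block and finger rest where they are.

Things in the scene. Friction and masses are not known exactly. Their poses are not given: they have to be found in the camera images.
- battery_mid (a point): Centre (28 mm above the foot) of the loose 60 g, 56 mm tall battery, upright in the charger's +y bay; own z up, x along its long side. Black plug 24 x 16 mm (x by y), 36 mm long, lowest 5 mm tapered to 16 x 8 mm; above it an orange cap 32 x 22 mm, 20 mm tall, its underside 14 mm above the charger. Grip the cap across its 22 mm (y) sides, fingertips above its underside.
- battery_seat (a point): Centre of the underside of the battery's orange cap, 8 mm above battery_mid; lies on lamp_socket when the battery is fully home (either way round: half a turn about z is the same).
- charger: Fixed black two-bay charger, 56 x 100 x 32 mm (x, y, z), origin under its centre. Bays at y = +23 mm (holds the battery) and -23 mm (empty), each 27 x 19 mm, 22 mm deep; nothing latches. The place of the charger and that of the finger rest may be exchanged.
- lamp_mid (a point): On the axis of the loose, about 160 g, 150 mm tall gel-curing lamp, 75 mm above its lens; own z from lens to butt. It stands lens down in the rack's holster. White handle (top 40 mm lilac) 40 x 32 mm (x by y) from 20 to 150 mm above the lens, below it a round black bezel 30 mm across. Grip it across its 32 mm (y) sides near the butt; it is clear of the rack from 65 mm above the lens.
- lamp_socket (a point): Centre of the mouth of the battery socket in the lamp's butt, 75 mm above lamp_mid: a plain hole 27 x 19 mm (lamp x by y), 38 mm deep, opening to lamp +z, 1.5 mm play on each side of the plug. No latch: the battery is held in by its weight. When home, its cap stands 20 mm above the butt.
- lamp_lens (a point): Centre of the lens face at the lamp's lower end; it shines along lamp -z.
- lamp_spot (a point): The point on the lamp's axis 60 mm in front of the lens (lamp z = -60 mm): where the light should fall.
- lamp: The whole lamp; origin at the centre of the lens face, axes as for lamp_mid.
- rack: Fixed clear acrylic rack 74 x 204 mm (x by y), origin under its centre. Base 5 mm thick, on which lamp and bottles stand; plate at 29 to 34 mm with bottle holes at y = -78, -41, 41, 78 mm; in the middle the lamp's holster, 43 x 35 mm inside (1.5 mm play each side), rim 70 mm above the sill: draw the lamp straight up out of it.
- rest_top (a point): Centre of the top of the blue hard silicone finger rest (loose, 90 x 66 mm, 220 g): the floor of its shallow trough, 28 mm above the sill; the trough's two side ridges, along x, rise 8 mm higher.
- rest: The finger rest; origin under its centre.
- bottle1: Empty polish bottle in the rack, 28 mm across, 78 mm tall (top 83 mm above the sill); origin under its centre.
- bottle2: As bottle1.
- bottle3: As bottle1.
- bottle4: As bottle1.
- pusher: Stainless nail pusher, 128 mm long, 8 mm thick, lying along its x behind the rack; origin under its centre.
- buffer: Yellow buffer block 27 x 95 x 27 mm, lying between robot and rack; origin under its centre.
There are look-alikes about, which are no part of the job. What is shaped like the part that bears battery_mid but turquoise is not meant.

How it is judged:
By the outcome, as a careful person would: the job done as asked, in the order asked, and still so for the second after the job is handed in, while the arm keeps its last pose, push and grip.
It also fails if it takes over 53 s, if anything falls off the work surface, if the arm or the gripper's body presses on something with over 40 N, if the wrist force passes 120 N, or if a joint passes its speed limit or range.

ROBOT

A 7-joint arm with a two-finger parallel gripper is mounted at the origin on the work surface. World frame = base frame: x ahead of the robot, y to its left, z up, the work surface at z = 0. Lengths are in m, angles in degrees, forces in N, time in s.
With the tool pointing down it reaches from about 0.425 to 0.875 m from the base axis. Payload 9.9 kg.
Tool frame: the origin (TCP) lies between the finger pads; the fingertips stand 11 mm ahead of it and the grasp point (between the pads) lies 8 mm behind it; z points along the fingers, y is the direction in which the jaws open and shut (so a half turn about z gives the same grasp; the last joint's range is limited). The gripper opens to 85 mm and grips with 20 to 120 N. Pads are 22 mm wide; open, the fingers measure 114 mm over their backs; the gripper's body (76 mm by 85 mm) begins 54 mm behind the grasp point. The pads swing forward as they close: fully open they stand 13 mm farther back than shut.
Start: joints at [69.167, 32.985, 1.427, 82.34, -0.859, 64.687, -3.237], TCP at [0.186, -0.649, 0.242] pointing down, gripper open.
Joint ranges: [-157.87, 157.87], [-19.46, 123.44], [-87.15, 90], [11.01, 140.99], [-62.26, 242.26], [9.8, 113.94], [-161.44, 161.44]. Speed limits (degrees/s): [127.2, 127.2, 172.46, 172.46, 180, 180, 180].

INTERFACE

Orientations are given as [roll, pitch, yaw] about the fixed x, y, z axes, in that order (R = Rz(yaw) Ry(pitch) Rx(roll)).
In Python, from station import env gives the robot as it stands.
- The arm moves only by the tool jog_arm, never from a script. Its arguments are lists of equal length, an entry for each row: "linear": the shift along the tool's x, y, z in m, a list of three; "roll": the turn about the tool's z in degrees. In form: {"linear": [[x, y, z], ...], "roll": [roll, ...]}. A call has 1 to 20 rows; each row shifts and turns the pose as measured when the row begins, along the tool's axes as they then stand; what a row does not reach is not made up. A row lasts 1/8 s, in which the tool goes at most 62.5 mm and 10.7 degrees, less where a joint would pass 70% of its speed; a pose out of reach is approached as far as the arm can. A call with a gripper value outside its range is refused whole. "gripper" is the finger opening in m, from 0 to 0.0854, set as the call begins (left out, the last holds). The fingers move at their own pace and stop on an object; "newtons" is the grip in N (left out, the last holds). Time passes only in rows, so rows that do not move let the fingers close. It gives the time, the measured TCP pose, the force and the opening at its end, in the units of the state.
- env.sense(): the state, without advancing time (a new reading comes with each control period).
- env.camera(name): name is "side" or "top" or "wrist"; returns the picture (400x640x3 uint8, red, green, blue); there is no depth.
- env.get_calibration(name): a dict with "intrinsics" (3x3 intrinsics, pixels), "distortion" ([k1, k2, p1, p2, k3] as OpenCV has them; the pictures are not rectified), "world_from_camera" (4x4, takes a point from camera to world coordinates); the wrist camera has in their place "hand_eye" (4x4, takes a point from camera to tool coordinates, whose origin is the TCP and whose axes are the flange's). Camera axes: x right, y up, looking along -z (the intrinsics and any distortion apply to the point x, -y, -z); pixel columns grow to the right and rows downward; lengths in m; the calibration is good to about 2 mm. A picture is of the moment at which its call begins: read the wrist's pose just before it. get_calibration takes no time and is no camera call.
- env.hand_in(): hands the job in, once; it reports no verdict.
The state is a dict: "time_s": time; "qpos": joint angles; "qvel": joint speeds; "effort": joint torques, N m; "position": TCP position; "ee_rot": TCP orientation; "force": force on the tool from outside, world axes, zero at the start; "ft_torque": the same for the moment, N m; "finger_gap": finger opening in m.
Only numpy, scipy, OpenCV 4.12 (cv2) and the standard library are available. Lean on these libraries where they do the work, as an engineer would, in place of code of your own. Each camera call takes 0.05 s, during which the arm holds its last target. There are 200 camera calls.

## Working session

There is one attempt and no reset: what is moved stays moved. The work goes in short steps, Python scripts to look and compute and a tool call to move; the robot and the scene stay as the last step left them, time stands still between calls to the robot, and variables do not carry over. Pictures are saved under pics/ and viewed, about 8 in all and at most 12, crops included, and the job is handed in when it is done.

Besides the shell and the picture viewer there is one more tool, called after ">>>" as a command line: name --pt "numbers of a row" for each row, then --argument value for the rest. jog_arm: Moves the arm, as the interface text tells. Its arguments: {"type":"object","properties":{"linear":{"type":"array","items":{"type":"array","items":{"type":"number"}}},"roll":{"type":"array","items":{"type":"number"}},"gripper":{"type":"number"},"newtons":{"type":"number"}},"required":["linear","roll"]}

```bash
mkdir -p pics; ls
python3 - <<'E'
from station import env
import cv2
print(env.sense())
for n in("side","top","wrist"):
    c=env.get_calibration(n);print(n,{k:__import__('numpy').round(v,4).tolist() for k,v in c.items()})
for n in("side","top"):
    cv2.imwrite(f"pics/{n}0.png",env.camera(n)[:,:,::-1])
E
```

```text
pics
{'time_s': 0.0, 'qpos': array([69.16782068, 33.03089609,  1.42421681, 82.38659904, -0.86104449,
       64.68680609, -3.23600545]), 'qvel': array([-0.03565616,  0.08678806, -0.04677355, -0.13825229,  0.24051598,
       -0.1570953 ,  0.00385297]), 'effort': array([ 1.63182711e-03, -7.65760589e+01,  2.25056559e+00, -2.85972601e+01,
        1.51840097e-02,  1.26422403e-02, -4.10694429e-05]), 'position': array([ 0.18628998, -0.64832756,  0.24146262]), 'ee_rot': array([-1.79906352e+02,  3.80228343e-03,  1.60326263e+01]), 'force': array([-0.23304621, -0.35364935, -0.3790109 ]), 'ft_torque': array([-0.00509681, -0.02045795,  0.03399328]), 'finger_gap': 0.08532352621966378}
side {'intrinsics': [[450.3671, 0.0, 321.4644], [0.0, 450.3671, 202.7876], [0.0, 0.0, 1.0]], 'distortion': [0.0185, 0.0, 0.0, 0.0, 0.0], 'world_from_camera': [[0.9821, 0.0999, -0.1594, 0.425], [-0.1877, 0.5804, -0.7924, -0.813], [0.0133, 0.8082, 0.5887, 0.712], [0.0, 0.0, 0.0, 1.0]]}
top {'intrinsics': [[510.3768, 0.0, 315.8886], [0.0, 510.3768, 197.0018], [0.0, 0.0, 1.0]], 'distortion': [0.0568, 0.0, 0.0, 0.0, 0.0], 'world_from_camera': [[0.007, 0.9904, -0.1383, 0.4422], [-0.9996, 0.0106, 0.0252, 0.0267], [0.0264, 0.1381, 0.9901, 1.0892], [0.0, 0.0, 0.0, 1.0]]}
wrist {'intrinsics': [[332.8639, 0.0, 319.6482], [0.0, 332.8639, 199.5503], [0.0, 0.0, 1.0]], 'distortion': [-0.051, 0.0, 0.0, 0.0, 0.0], 'hand_eye': [[0.0009, 0.9609, 0.2768, 0.0712], [1.0, -0.0012, 0.0006, -0.0005], [0.0009, 0.2768, -0.9609, -0.1322], [0.0, 0.0, 0.0, 1.0]]}
```

View pics/top0.png

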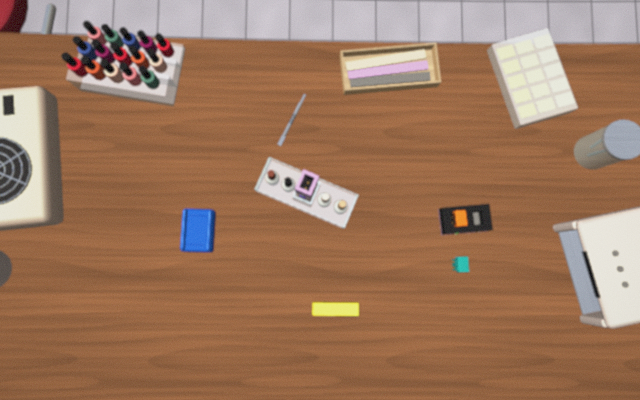

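View pics/side0.png

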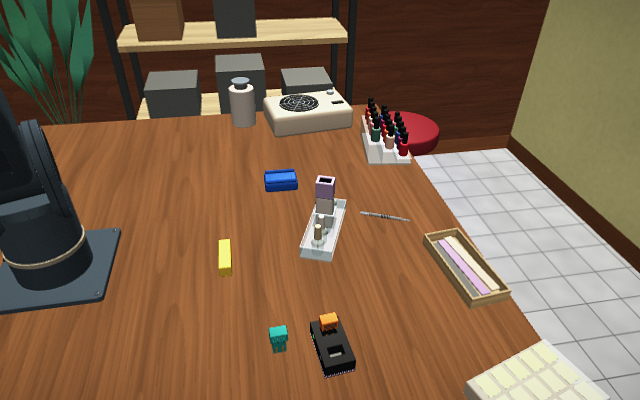

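Top view: the lamp's butt is at (307,183) in the rack and the blue rest at (198,230). The orange battery is at (460,217) in the charger, with the turquoise decoy at (461,264) and the buffer at (335,309). The side view agrees.

```bash
cat > h.py <<'E'
from station import env
import numpy as np, cv2
from scipy.spatial.transform import Rotation as Ro
def cam(n, st=None):
    c=env.get_calibration(n)
    if n=="wrist":
        st=st or env.sense(); T=np.eye(4); T[:3,:3]=Ro.from_euler('xyz',st['ee_rot'],degrees=True).as_matrix(); T[:3,3]=st['position']
        W=T@np.array(c['hand_eye'])
    else: W=np.array(c['world_from_camera'])
    return np.array(c['intrinsics']),np.array(c['distortion']),W
def pix2z(C,uv,z):
    K,d,W=C; p=cv2.undistortPoints(np.array([[uv]],float),K,d)[0,0]
    r=W[:3,:3]@np.array([p[0],-p[1],-1]); o=W[:3,3]; return o+r*(z-o[2])/r[2]
def proj(C,P):
    K,d,W=C; P=(np.atleast_2d(P)-W[:3,3])@W[:3,:3]; P=P*[1,-1,-1]
    return cv2.projectPoints(P,np.zeros(3),np.zeros(3),K,d)[0][:,0]
def snap(n,f,box=None,s=1):
    st=env.sense(); im=env.camera(n)[:,:,::-1].copy(); cv2.imwrite(f"pics/{f}_full.png",im)
    if box: x,y,X,Y=box; im=im[y:Y,x:X]
    cv2.imwrite(f"pics/{f}.png",cv2.resize(im,None,fx=s,fy=s,interpolation=cv2.INTER_CUBIC))
    np.save(f"pics/{f}.npy",st); return cam(n,st)
def plan(dst,yaw=None):
    "tool-frame shift to reach world dst from now, pointing down"
    st=env.sense(); R=Ro.from_euler('xyz',st['ee_rot'],degrees=True).as_matrix()
    return R.T@(np.array(dst)-st['position'])
E
python3 - <<'E'
from h import *
C=cam("top")
for n,uv,z in[("lamp",(307,183),.155),("rest",(198,230),.03),("batt",(460,217),.066),("ch",(466,219),.032),("rackA",(258,188),.03),("rackB",(343,224),.03),("pushA",(303,96),.005),("pushB",(280,144),.005),("buf",(335,309),.027),("decoy",(461,264),.05),("rack",(307,192),.03)]:
    p=pix2z(C,uv,z); print(n,p.round(3),np.hypot(*p[:2]).round(3))
E
```

```text
lamp [0.599 0.02  0.155] 0.599
rest [0.519 0.242 0.03 ] 0.573
batt [ 0.547 -0.291  0.066] 0.62
ch [ 0.547 -0.314  0.032] 0.63
rackA [0.608 0.121 0.03 ] 0.62
rackB [ 0.534 -0.057  0.03 ] 0.537
pushA [0.818 0.029 0.005] 0.818
pushB [0.709 0.078 0.005] 0.713
buf [ 0.361 -0.041  0.027] 0.363
decoy [ 0.454 -0.294  0.05 ] 0.541
rack [0.601 0.018 0.03 ] 0.601
```

>>> jog_arm --pt "0.0445 -0.0243 0" --pt "0.0445 -0.0243 0" --pt "0.0445 -0.0243 0" --pt "0.0445 -0.0243 0" --pt "0.0445 -0.0243 0" --pt "0.0445 -0.0243 0" --pt "0.0445 -0.0243 0" --pt "0.0445 -0.0243 0" --pt "0.0445 -0.0243 0" --pt "0.0445 -0.0243 0" --pt "0 0 0.03" --pt "0 0 0" --roll '[0, 0, 0, 0, 0, 0, 0, 0, 0, 0, 8, 6]'

```text
time_s: 1.6
position: [0.5567, -0.2787, 0.2052]
ee_rot: [-179.6, 0.3, 1.6]
force: [-0.9, -0.2, 0.6]
finger_gap: 0.0853
```

Run:
```python
from h import *
C=snap("wrist","w1",(120,0,520,400),1.5)
print(env.sense()['position'],env.sense()['ee_rot'],proj(C,[.547,-.291,.066]))
```

```text
[ 0.5579353  -0.27831283  0.20648578] [-179.58940129    0.19372283    1.38821198] [[336.15736137 201.90469152]]
```

View pics/w1.png

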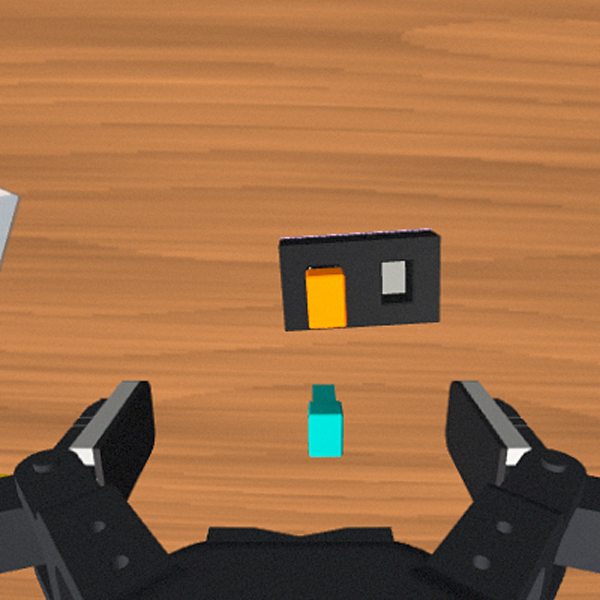

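Run:
```python
from h import *
im=cv2.imread("pics/w1_full.png"); C=cam("wrist",np.load("pics/w1.npy",allow_pickle=True).item())
b,g,r=[im[:,:,i].astype(int) for i in range(3)]
for nm,m in(("top",(r>240)&(g>140)&(b<80)),("all",(r>180)&(g>80)&(b<80)&(r-g>60))):
    m=m.astype(np.uint8); n,l,s,ce=cv2.connectedComponentsWithStats(m); k=1+s[1:,4].argmax(); print(nm,s[k])
    cs=cv2.findContours((l==k).astype(np.uint8),0,1)[0][0]
    W=np.array([pix2z(C,(p[0]),.066)[:2] for p in cs.astype(float)],np.float32)
    rc=cv2.minAreaRect(W*1000); print(rc)
m=((r<90)&(g<90)&(b<90)).astype(np.uint8); n,l,s,ce=cv2.connectedComponentsWithStats(m)
for k in range(1,n):
    if s[k,4]>1500: print(s[k],ce[k])
# charger top corners from crop
for uv in[(280,241),(440,237),(439,321),(286,330)]:
    print(pix2z(C,(uv[0]/1.5+120,uv[1]/1.5),.032).round(4))
```

```text
top [324 183  26  36 836]
((547.8575439453125, -291.5251770019531), (30.67083168029785, 20.491771697998047), 5.569397449493408)
all [    0     0   640   177 58217]
((637.1284790039062, -282.9091491699219), (133.0302734375, 537.1365356445312), 1.3188250064849854)
[ 306  154  107   67 5058] [363.19395018 184.06781336]
[    0   254   640   146 45043] [323.22787115 354.50101015]
[ 0.5757 -0.2638  0.032 ]
[ 0.5813 -0.3622  0.032 ]
[ 0.5269 -0.3674  0.032 ]
[ 0.5176 -0.2688  0.032 ]
```

```bash
python3 -c "
from h import *
print(plan([.548,-.292,.12]),env.sense()['ee_rot'])"
```

```text
[-0.0099715   0.01406213  0.08642143] [-179.58940129    0.19372283    1.38821198]
```

>>> jog_arm --pt "-0.01 0.014 0.04" --pt "0 0 0.046" --pt "0 0 0" --roll '[0, 0, -3.8]'

```text
time_s: 2.02
position: [0.5485, -0.2922, 0.1185]
ee_rot: [-179.6, 0.1, 5.6]
force: [0.2, 0.9, 1.5]
finger_gap: 0.0856
```

```bash
python3 -c "
from h import *
print(plan([.548,-.292,.058]),env.sense()['ee_rot'])"
```

```text
[-4.21950797e-04  9.40285970e-05  6.05475642e-02] [-1.79636508e+02  8.01590292e-02  5.59455939e+00]
```

>>> jog_arm --pt "0 0 0.03" --pt "0 0 0.025" --pt "0 0 0.005" --pt "0 0 0" --roll '[0, 0, 0, 0]' --gripper 0.045

```text
time_s: 2.52
position: [0.5485, -0.2931, 0.0574]
ee_rot: [-179.7, 0.0, 5.9]
force: [-0.4, -0.1, 0.3]
finger_gap: 0.0451
```

Run:
```python
from h import *
C=snap("wrist","w2",(160,120,480,400),2)
print(env.sense()['position'],proj(C,[[.548,-.292,.066]]))
```

```text
[ 0.54857299 -0.29310065  0.0577193 ] [[318.6355847  282.06806777]]
```

View pics/w2.png

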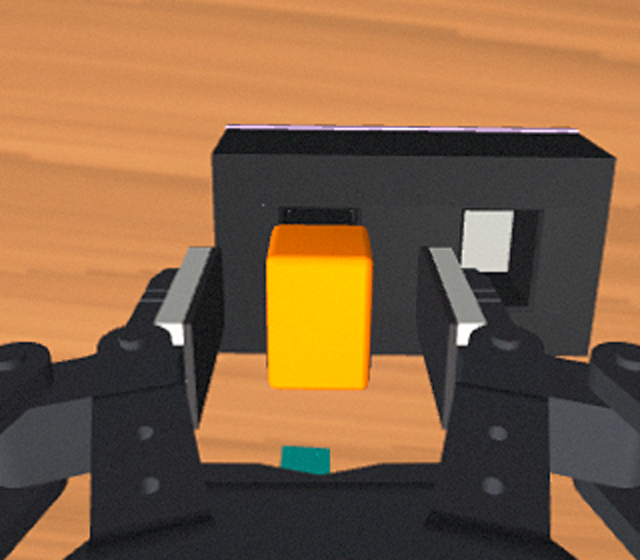

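Wrist view: the cap (crop 319,320) is centred between the pads and aligned with them. I'll close on it and lift.

>>> jog_arm --pt "0 0 0" --pt "0 0 0" --pt "0 0 0" --pt "0 0 0" --pt "0 0 -0.01" --pt "0 0 -0.03" --pt "0 0 -0.06" --pt "0 0 -0.06" --pt "0 0 -0.03" --roll '[0, 0, 0, 0, 0, 0, 0, 0, 0]' --gripper 0.0 --newtons 50

```text
time_s: 3.7
position: [0.548, -0.2939, 0.2558]
ee_rot: [-179.6, 0.1, 6.0]
force: [0.0, -0.1, -1.9]
finger_gap: 0.021
```

```bash
python3 -c "
from h import *
print(plan([.50,.0,.245]),env.sense()['ee_rot'])"
```

```text
[-0.01724072 -0.29717593  0.01274915] [-1.79635283e+02  7.05843543e-02  5.95294624e+00]
```

>>> jog_arm --pt "0.002 -0.05 0" --pt "0.002 -0.058 0" --pt "0.002 -0.058 0" --pt "0.002 -0.058 0" --pt "0.002 -0.058 0" --pt "0.002 -0.058 0" --pt "0 0 0" --pt "0 0 0" --pt "0 0 0" --pt "0 0 0" --roll '[0, 0, 0, 0, 0, 0, 9, 9, 9, 0]'

```text
time_s: 4.95
position: [0.5247, 0.056, 0.2677]
ee_rot: [-179.5, -0.6, -21.7]
force: [0.0, 0.4, -0.5]
finger_gap: 0.021
```

Run:
```python
from h import *
C=snap("wrist","w3",(160,0,480,240),2.5)
s=env.sense();print(s['position'],s['ee_rot'],s['finger_gap'],proj(C,[[.599,.02,.155]]))
```

```text
[0.52479215 0.05597128 0.26772911] [-179.51884866   -0.56624357  -21.61267738] 0.020777345897886428 [[331.14214011  88.55477326]]
```

View pics/w3.png

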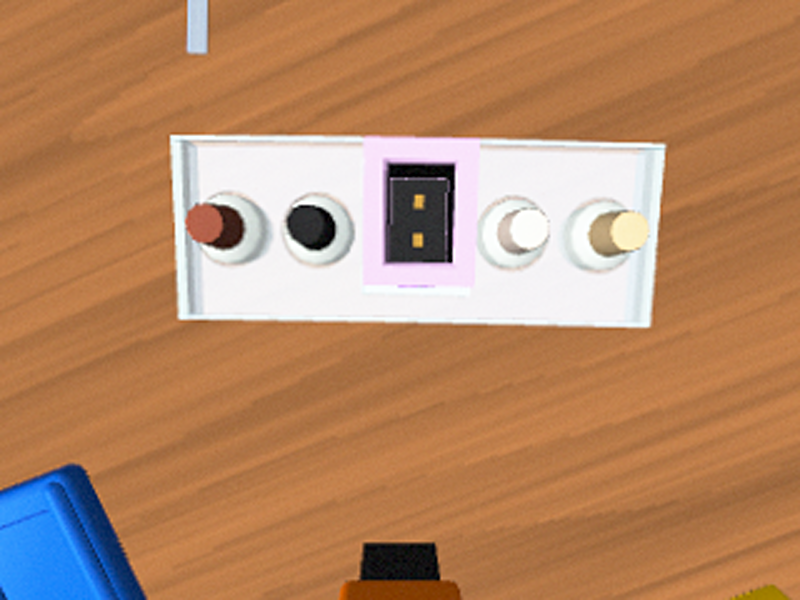

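Run:
```python
from h import *
C=cam("wrist",np.load("pics/w3.npy",allow_pickle=True).item())
f=lambda u,z:pix2z(C,(u[0]/2.5+160,u[1]/2.5),z)[:2]*1000
for nm,q,z in(("mouth",[(386,160),(457,161),(453,264),(384,263)],.155),("butt",[(364,137),(480,137),(474,287),(364,283)],.155),("rack",[(170,136),(665,144),(651,327),(180,320)],.034)):
    P=np.array([f(u,z) for u in q],np.float32); print(nm,P.mean(0),P.round(1).tolist(),cv2.minAreaRect(P))
im=cv2.imread("pics/w3_full.png").astype(int);b,g,r=[im[:,:,i] for i in range(3)]
# lilac butt / mouth by segmentation
m=((b-g>18)&(r-g>10)&(g>150)).astype(np.uint8); n,l,s,ce=cv2.connectedComponentsWithStats(m);k=1+s[1:,4].argmax();print(s[k])
cs,hi=cv2.findContours((l==k).astype(np.uint8),cv2.RETR_CCOMP,1)
for c in cs:
    if len(c)>40:
        P=np.array([pix2z(C,p[0],.155)[:2]*1000 for p in c.astype(float)],np.float32);print(len(c),cv2.minAreaRect(P))
```

```text
mouth [602.02277   21.200386] [[618.5999755859375, 24.899999618530273], [611.0, 6.699999809265137], [585.5, 17.600000381469727], [593.0, 35.70000076293945]] ((602.0210571289062, 21.195552825927734), (19.68740463256836, 27.977596282958984), 66.93527221679688)
butt [602.06024   21.036499] [[626.4000244140625, 28.200000762939453], [614.5999755859375, -1.5], [577.2999877929688, 14.199999809265137], [590.0, 43.099998474121094]] ((602.1394653320312, 21.112699508666992), (31.968990325927734, 40.43901824951172), 67.17323303222656)
rack [601.3729    21.219067] [[675.4000244140625, 101.69999694824219], [596.7999877929688, -87.4000015258789], [527.5999755859375, -59.29999923706055], [605.7000122070312, 129.89999389648438]] ((601.4746704101562, 21.19025421142578), (205.2150421142578, 75.15519714355469), 67.54204559326172)
[ 305   55   47   60 1568]
205 ((602.1784057617188, 21.401714324951172), (31.844554901123047, 39.991859436035156), 67.73645782470703)
136 ((601.8922729492188, 21.273468017578125), (21.0380916595459, 28.39421272277832), 68.05610656738281)
```

```bash
python3 -c "
from h import *
print(plan([.6026,.021,.222]))"
```

```text
[0.08476246 0.00424457 0.04653506]
```

>>> jog_arm --pt "0.042 0.002 0" --pt "0.043 0.002 0" --pt "0 0 0.03" --pt "0 0 0.015" --pt "0 0 0" --pt "0 0 0" --roll '[0, 1, 0, 0, 0, 0]'

```text
time_s: 5.75
position: [0.6052, 0.0202, 0.225]
ee_rot: [-179.4, -0.7, -21.6]
force: [0.3, -0.2, -1.1]
finger_gap: 0.0209
```

Run:
```python
from h import *
C=snap("wrist","w4",(200,180,440,400),2.5)
s=env.sense();print(s['position'],s['ee_rot'],s['force'],plan([.6026,.021,.200]))
```

```text
[0.60521433 0.02024301 0.22511841] [-179.395805     -0.68725631  -21.62529973] [-0.84241398 -1.27336666 -1.67765678] [-0.00301039  0.00052426  0.02507997]
```

View pics/w4.png

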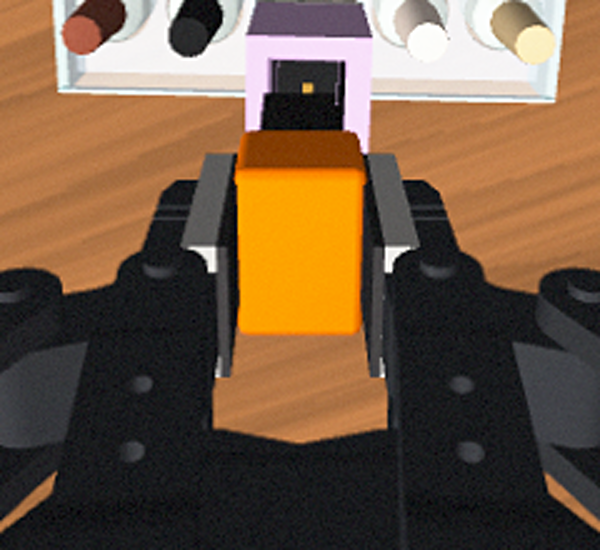

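Wrist view: the plug (crop 303) sits just short of and above the socket (crop 307), and the x correction is 3 mm. I'll correct that, then lower.

>>> jog_arm --pt "-0.003 0.0005 0.005" --pt "0 0 0.005" --pt "0 0 0" --roll '[1, 0, 0]'

```text
time_s: 6.18
position: [0.6024, 0.0215, 0.2159]
ee_rot: [-179.3, -0.8, -22.6]
force: [0.4, 0.1, -0.3]
finger_gap: 0.0204
```

```bash
python3 -c "
from h import *
print(plan([.6023,.021,.200]),env.sense()['ee_rot'])"
```

```text
[-0.00010304  0.00065932  0.01594119] [-179.31347022   -0.78165115  -22.63818343]
```

>>> jog_arm --pt "-0.0005 0.001 0.006" --pt "0 0 0.006" --pt "0 0 0.004" --pt "0 0 0" --roll '[0, 0, 0, 0]'

```text
time_s: 6.68
position: [0.6017, 0.0208, 0.1986]
ee_rot: [-179.3, -0.8, -22.6]
force: [0.5, 1.3, -0.0]
finger_gap: 0.0207
```

```bash
python3 -c "
from h import *
print(plan([.6018,.020,.167]),env.sense()['ee_rot'],env.sense()['force'])"
```

```text
[-6.49991851e-05  1.07249452e-03  3.15782090e-02] [-179.32582194   -0.76741787  -22.62991181] [ 0.4985584   1.28618936 -0.03859828]
```

>>> jog_arm --pt "0 0.0003 0.006" --pt "0 0.0003 0.006" --pt "0 0 0.006" --pt "0 0 0.006" --roll '[0, 0, 0, 0]'

```text
time_s: 7.18
position: [0.6022, 0.0203, 0.1733]
ee_rot: [-179.3, -0.8, -22.6]
force: [-0.1, 0.0, -0.6]
finger_gap: 0.0212
```

>>> jog_arm --pt "0 0 0.004" --pt "0 0 0.003" --pt "0 0 0.002" --pt "0 0 0" --roll '[0, 0, 0, 0]'

```text
time_s: 7.68
position: [0.606, 0.0205, 0.1695]
ee_rot: [-179.0, -1.3, -22.7]
force: [-0.2, 0.1, -0.6]
finger_gap: 0.0212
```

Run:
```python
from h import *
C=snap("wrist","w5",(200,180,440,400),2.5)
s=env.sense()
for k in('qpos','qvel','effort','position','ee_rot','force','ft_torque'):print(k,s[k].round(2) if k!='position' else s[k].round(4))
```

```text
qpos [  -8.14   30.45    2.93  100.16   -2.32   47.83 -116.75]
qvel [-0.05  0.63 -0.    0.62  0.04 -0.28  0.04]
effort [-9.000e-02 -6.850e+01  2.420e+00 -2.401e+01 -2.000e-02 -1.200e-01
 -0.000e+00]
position [0.606  0.0205 0.1693]
ee_rot [-179.03   -1.31  -22.66]
force [-0.34  0.22 -0.81]
ft_torque [ 0.01  0.05 -0.01]
```

View pics/w5.png

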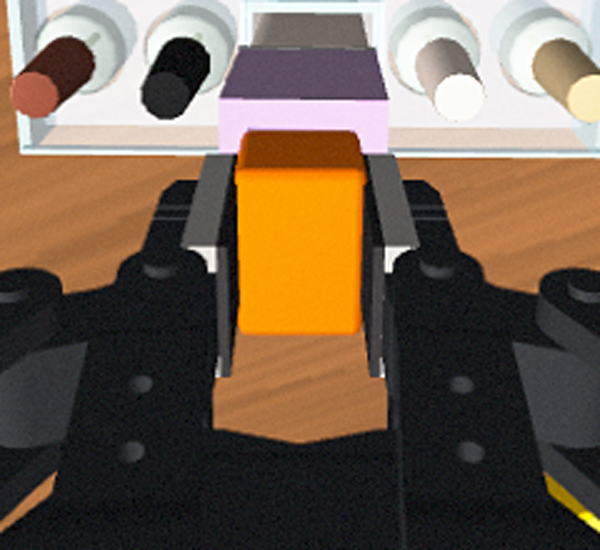

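>>> jog_arm --pt "-0.003 0.001 0" --pt "-0.002 0.0005 0.002" --roll '[0, 0]'

```text
time_s: 7.98
position: [0.6015, 0.0209, 0.168]
ee_rot: [-179.0, -1.4, -22.7]
force: [-1.2, -0.2, 22.3]
finger_gap: 0.0211
```

>>> jog_arm --pt "0 0 0" --pt "0 0 0" --pt "0 0 0" --pt "0 0 -0.03" --pt "0 0 0" --roll '[0, 0, 0, 0, 0]' --gripper 0.06

```text
time_s: 8.6
position: [0.5996, 0.0208, 0.1973]
ee_rot: [-179.0, -1.3, -22.7]
force: [0.2, -0.2, -0.4]
finger_gap: 0.0601
```

Run:
```python
from h import *
C=snap("side","s1",(270,150,370,270),5)
W=snap("wrist","w6",(160,140,480,380),2.5)
s=env.sense();print(s['position'],s['ee_rot'],s['force'])
y=np.radians(-22.5);ex=np.array([np.cos(y),np.sin(y)]);ey=np.array([-np.sin(y),np.cos(y)])
for nm,K,o in(("side",C,(270,150,5)),("wrist",W,(160,140,2.5))):
  for z in(.155,.175): print(nm,z,[((proj(K,[*(np.array([.602,.0212])+ex*a*16+ey*b*11),z])[0]-o[:2])*o[2]).round(0).tolist() for a,b in((-1,-1),(-1,1),(1,1),(1,-1))])
im=np.hstack([cv2.resize(cv2.imread("pics/s1.png"),(500,600)),]);cv2.imwrite("pics/s1v.png",im)
```

```text
[0.59821255 0.02089379 0.19511237] [-179.14518409   -1.09573397  -22.6485784 ] [-0.61336109 -0.23344649 -0.15521866]
side 0.155 [[9764.0, -1964.0], [-2291.0, -1339.0], [6487.0, -1230.0], [-2843.0, -1660.0]]
side 0.175 [[9733.0, -1948.0], [-2294.0, -1344.0], [6500.0, -1239.0], [-2840.0, -1653.0]]
wrist 0.155 [[217.0, -108.0], [209.0, 416.0], [-337.0, -885.0], [562.0, -79.0]]
wrist 0.175 [[192.0, -143.0], [225.0, 394.0], [-300.0, -832.0], [538.0, -46.0]]
```

View pics/s1v.png

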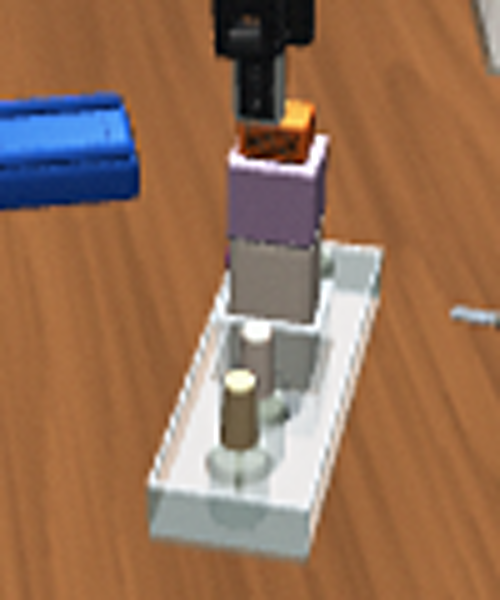

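The side crop shows the orange cap sitting on the lilac butt (cap bottom at crop row ~160, butt edge the same) with no black plug visible, so the battery is home. I'll check this numerically.

Run:
```python
from h import *
im=cv2.imread("pics/w6_full.png").astype(int); C=cam("wrist",np.load("pics/w6.npy",allow_pickle=True).item())
b,g,r=[im[:,:,i] for i in range(3)]
m=((r>225)&(g>130)&(b<70)).astype(np.uint8); n,l,s,ce=cv2.connectedComponentsWithStats(m)
for k in range(1,n):
  if s[k,4]>300:
    print(s[k]);c=cv2.findContours((l==k).astype(np.uint8),0,1)[0][0]
    for z in(.172,.175,.18):
      P=np.array([pix2z(C,p[0],z)[:2]*1000 for p in c.astype(float)],np.float32);print(z,cv2.minAreaRect(P))
print(plan([.602,.021,.122]),env.sense()['ee_rot'])
```

```text
[ 296  220   41   57 2275]
0.172 ((600.0396728515625, 23.778404235839844), (20.56460189819336, 31.121305465698242), 66.31202697753906)
0.175 ((601.20263671875, 23.203231811523438), (20.17251205444336, 30.528017044067383), 66.31198120117188)
0.18 ((603.140625, 22.244686126708984), (19.5190486907959, 29.539119720458984), 66.31198120117188)
[ 0.00205572 -0.00046477  0.07318014] [-179.14518409   -1.09573397  -22.6485784 ]
```

>>> jog_arm --pt "0.002 0 0.03" --pt "0 0 0.03" --pt "0 0 0.01" --pt "0 0 0" --roll '[0, 0, 0, 0]'

```text
time_s: 9.2
position: [0.6007, 0.0207, 0.1213]
ee_rot: [-179.2, -0.9, -22.6]
force: [0.7, -0.5, 1.2]
finger_gap: 0.0597
```

```bash
python3 -c "
from h import *
print(plan([.602,.021,.122]),env.sense()['ee_rot'])"
```

```text
[ 0.00110853 -0.00083722 -0.00063713] [-179.21967284   -0.94300668  -22.63127217]
```

>>> jog_arm --pt "0 0 0" --pt "0 0 0" --pt "0 0 0" --pt "0 0 0" --pt "0 0 -0.015" --pt "0 0 -0.02" --roll '[0, 0, 0, 0, 0, 0]' --gripper 0.0 --newtons 80

```text
time_s: 9.95
position: [0.5999, 0.0203, 0.1593]
ee_rot: [-179.2, -1.0, -22.6]
force: [1.1, 0.5, -2.5]
finger_gap: 0.0311
```

```bash
python3 -c "
from h import *
print(plan([.6007,.0207,.234]),env.sense()['ee_rot'],env.sense()['force'])"
```

```text
[ 0.00181378 -0.00170555 -0.07462884] [-179.21821237   -0.96086154  -22.63961876] [ 1.12574967  0.49299928 -2.46523667]
```

>>> jog_arm --pt "0.001 -0.001 -0.025" --pt "0.0005 -0.0005 -0.025" --pt "0.0005 -0.0005 -0.025" --pt "0 0 -0.02" --pt "0 0 0" --roll '[0, 0, 0, 0, 0]'

```text
time_s: 10.58
position: [0.601, 0.0207, 0.2641]
ee_rot: [-179.0, -1.3, -22.7]
force: [0.4, 0.2, -2.2]
finger_gap: 0.0314
```

Run:
```python
from h import *
s=env.sense();print(s['position'],s['ee_rot'],s['force'],plan([.61,.25,.25]))
C=cam("top");W=pix2z
im=cv2.imread("pics/top0.png").astype(int);b,g,r=[im[:,:,i] for i in range(3)]
m=((b>120)&(b-r>80)).astype(np.uint8);n,l,st,ce=cv2.connectedComponentsWithStats(m);k=1+st[1:,4].argmax();print(st[k])
c=cv2.findContours((l==k).astype(np.uint8),0,1)[0][0]
for z in(.036,):
  P=np.array([pix2z(C,p[0],z)[:2]*1000 for p in c.astype(float)],np.float32);print(z,cv2.minAreaRect(P))
```

```text
[0.60102102 0.02074987 0.26405586] [-179.0394616    -1.27377274  -22.65345339] [ 0.37400901  0.20812586 -2.24268949] [-0.08030359 -0.21478612  0.01587663]
[ 180  209   34   43 1280]
0.036 ((518.8887939453125, 243.6288299560547), (62.59614562988281, 86.02339172363281), 88.84251403808594)
```

>>> jog_arm --pt "-0.014 -0.034 0" --pt "-0.014 -0.034 0" --pt "-0.014 -0.034 0" --pt "0 0 0" --pt "0 0 0" --pt "0 0 0" --pt "0 0 0" --roll '[0, 0, 0, -8, -8, -7, 0]'

```text
time_s: 11.45
position: [0.5985, 0.1342, 0.2604]
ee_rot: [-179.7, -1.2, 1.0]
force: [0.1, -0.6, -2.9]
finger_gap: 0.0312
```

Run:
```python
from h import *
def seg(f,C,box=None):
    im=cv2.imread(f).astype(int);b,g,r=[im[:,:,i] for i in range(3)]
    m=((b>100)&(b-r>80)).astype(np.uint8);n,l,st,ce=cv2.connectedComponentsWithStats(m);k=1+st[1:,4].argmax();print(st[k])
    c=cv2.findContours((l==k).astype(np.uint8),0,1)[0][0]
    print(cv2.minAreaRect(np.array([pix2z(C,p[0],.036)[:2]*1000 for p in c.astype(float)],np.float32)))
C=snap("wrist","w7");seg("pics/w7_full.png",C)
s=env.sense();print(s['position'],s['ee_rot'],s['force'])
```

```text
[ 197  196   58   76 4000]
((527.7388305664062, 243.21409606933594), (65.36026763916016, 91.27445983886719), 88.48482513427734)
[0.59847426 0.13421707 0.26045886] [-179.72294665   -1.16275427    0.88634657] [ 0.57259305 -0.21130205 -1.70814442]
```

View pics/w7.png

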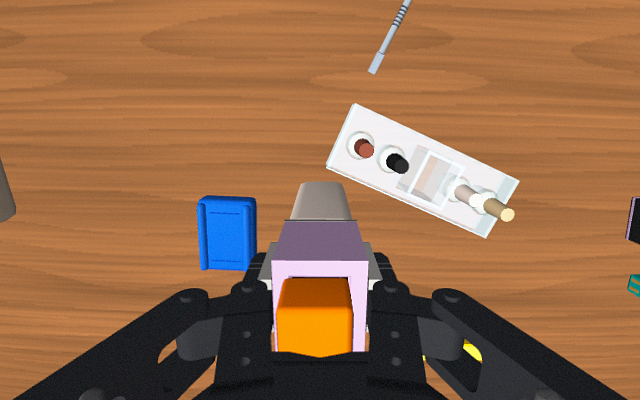

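```bash
cat > fit.py <<'E'
from h import *
from scipy.optimize import minimize
w=np.load("pics/w7.npy",allow_pickle=True).item()
D=[]
for f,C in(("pics/top0.png",cam("top")),("pics/side0.png",cam("side")),("pics/w7_full.png",cam("wrist",w))):
    h=cv2.cvtColor(cv2.imread(f),cv2.COLOR_BGR2HSV); m=cv2.inRange(h,(100,130,30),(130,255,255))
    n,l,st,ce=cv2.connectedComponentsWithStats(m)
    c=cv2.findContours((l==1+st[1:,4].argmax()).astype(np.uint8),0,1)[0][0]
    M=np.zeros((400,640),np.uint8);cv2.fillConvexPoly(M,cv2.convexHull(c),1);D.append((f,C,cv2.resize(M,None,fx=4,fy=4,interpolation=0)))
def iou(p,C,M):
    R=Ro.from_euler('z',p[2],degrees=True).as_matrix()
    P=np.array([(a*.045,b*.033,z) for a in(-1,1) for b in(-1,1) for z in(0,.036)])@R.T+[p[0]/1e3,p[1]/1e3,0]
    q=((proj(C,P)+.5)*4-.5).astype(np.float32); H=np.zeros_like(M);cv2.fillConvexPoly(H,cv2.convexHull(q).round().astype(int),1)
    return (H&M).sum()/(H|M).sum()
def run(S):
    r=minimize(lambda p:-sum(iou(p,C,M) for _,C,M in S),[521,243,0],method='Nelder-Mead',options=dict(initial_simplex=[[521,243,0],[527,243,0],[521,249,0],[521,243,5]]))
    print([s[0] for s in S],r.x.round(1),-r.fun/len(S))
for d in D: run([d])
run(D)
E
python3 fit.py
```

```text
['pics/top0.png'] [ 5.197e+02  2.448e+02 -2.000e-01] 0.8613694329998038
['pics/side0.png'] [519.4 251.1  -1.9] 0.8947115769261541
['pics/w7_full.png'] [521.8 244.5  -3.6] 0.8652734212614791
['pics/top0.png', 'pics/side0.png', 'pics/w7_full.png'] [519.5 247.6  -2.5] 0.8684481492511128
```

Run:
```python
import cv2,numpy as np
a=cv2.imread("pics/top0.png")[200:260,172:226];b=cv2.imread("pics/side0.png")[162:198,258:304];c=cv2.imread("pics/w7_full.png")[188:280,188:268]
f=lambda i,s:cv2.resize(i,None,fx=s,fy=s,interpolation=cv2.INTER_CUBIC)
o=np.zeros((560,800,3),np.uint8)
A=f(a,5);o[:A.shape[0],:A.shape[1]]=A;B=f(b,5);o[320:320+B.shape[0],:B.shape[1]]=B;Cc=f(c,6);o[:Cc.shape[0],300:300+Cc.shape[1]]=Cc
cv2.imwrite("pics/rest.png",o)
```

```text
(no output)
```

View pics/rest.png

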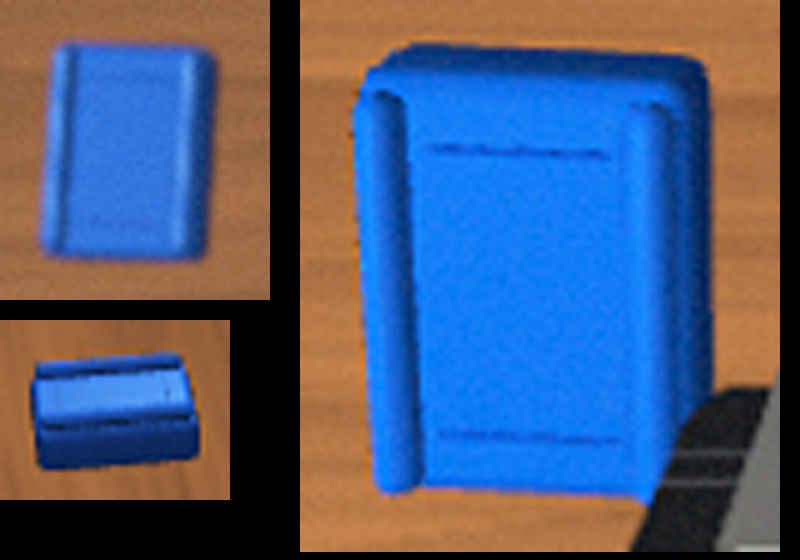

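Run:
```python
from h import *
C=cam("wrist",np.load("pics/w7.npy",allow_pickle=True).item())
P=np.array([pix2z(C,(188+(x-300+.5)/6-.5,188+(y+.5)/6-.5),.028)[:2]*1000 for x,y in((435,150),(608,156),(618,441),(440,436),(525,82),(530,490))]);print(P.round(1),P[:4].mean(0),P[4:].mean(0))
P=np.array([pix2z(C,(188+(x-300+.5)/6-.5,188+(y+.5)/6-.5),.036)[:2]*1000 for x,y in((372,90),(393,490),(655,105),(645,490))]);print(P.round(1),P.mean(0))
C=cam("top");P=np.array([pix2z(C,(172+(x+.5)/5-.5,200+(y+.5)/5-.5),.028)[:2]*1000 for x,y in((77,45),(185,48),(180,256),(70,256))]);print(P.round(1),P.mean(0))
C=cam("side");P=np.array([pix2z(C,(258+(x+.5)/5-.5,162+(y-320+.5)/5-.5),.028)[:2]*1000 for x,y in((38,380),(182,368),(190,407),(40,419))]);print(P.round(1),P.mean(0))
```

```text
[[551.2 262.5]
 [550.7 228.9]
 [490.7 229.7]
 [490.9 265.8]
 [565.1 244.2]
 [479.4 248.2]] [520.85564326 246.72412302] [522.26835123 246.19352913]
[[565.2 270.9]
 [482.7 273.3]
 [563.4 217.5]
 [484.1 222.8]] [523.85876099 246.12615398]
[[563.3 266.7]
 [562.5 222.4]
 [476.6 221.2]
 [476.4 265.7]] [519.67835618 243.98569535]
[[480.  272.1]
 [561.8 271.2]
 [560.5 230.1]
 [477.5 231.9]] [519.9602544  251.32974332]
```

>>> jog_arm --pt "0.011 -0.055 0" --pt "0.012 -0.055 0" --pt "0 0 0" --pt "0 0 0.05" --pt "0 0 0.05" --pt "0 0 0.02" --pt "0 0 0" --roll '[0, 0, 0, 0, 0, 0, 0]'

```text
time_s: 12.38
position: [0.6233, 0.2444, 0.137]
ee_rot: [-179.9, -1.2, -0.4]
force: [-0.0, -0.4, -2.9]
finger_gap: 0.0314
```

```bash
python3 -c "
from h import *
print(plan([.622,.245,.118]),env.sense()['ee_rot'])"
```

```text
[-0.0017126  -0.00055049  0.01897439] [-179.8606903    -1.16721851   -0.43618721]
```

>>> jog_arm --pt "0 0 0.01" --pt "0 0 0.007" --pt "0 0 0.003" --pt "0 0 0.002" --roll '[0, 0, 0, 0]'

```text
time_s: 12.88
position: [0.6258, 0.2441, 0.1176]
ee_rot: [-179.8, -1.5, -0.6]
force: [-4.0, -1.8, 15.3]
finger_gap: 0.0314
```

>>> jog_arm --pt "0 0 0" --pt "0.011 0 0" --pt "0.011 0 0" --pt "0.011 0 0.001" --pt "0.011 0 0.002" --roll '[0, 0, 0, 0, 0]' --newtons 22

```text
time_s: 13.5
position: [0.6734, 0.244, 0.1176]
ee_rot: [-179.7, -1.6, -0.6]
force: [-2.3, -3.3, 16.5]
finger_gap: 0.0313
```

```bash
cat > tilt.py <<'E'
import sys
from h import *
f=sys.argv[1]; C=snap("wrist",f); 
def feat(f):
    h=cv2.cvtColor(cv2.imread(f),cv2.COLOR_BGR2HSV); im=cv2.imread(f).astype(int)
    o=cv2.inRange(h,(10,200,200),(22,255,255)); n,l,s,ce=cv2.connectedComponentsWithStats(o[200:]); k=1+s[1:,4].argmax()
    b,g,r=[im[:,:,i] for i in range(3)]; li=((b-g>18)&(r-g>10)&(g>140)).astype(np.uint8); n2,l2,s2,c2=cv2.connectedComponentsWithStats(li); j=1+s2[1:,4].argmax()
    return s[k],s2[j]
print(feat("pics/w7_full.png"));print(feat(f"pics/{f}_full.png"))
s=env.sense();print(s['position'],s['ee_rot'],s['force'])
E
python3 tilt.py w8
```

```text
(array([ 276,   81,   76,   76, 3498], dtype=int32), array([ 271,  260,   98,   92, 2957], dtype=int32))
(array([ 286,   76,   75,   81, 3974], dtype=int32), array([ 271,  258,   97,   94, 2885], dtype=int32))
[0.67481782 0.2435944  0.11771668] [-179.71266239   -1.64568548   -0.6679146 ] [-0.70419787 -0.65476515  5.33117057]
```

Nothing tilted: the lens slid on the table. I'll tilt the lamp against the fixed charger's end face instead. First, grip firmly, lift and carry it there.

>>> jog_arm --pt "0 0 0" --pt "0 0 0" --pt "0 0 -0.04" --pt "0 0 -0.05" --pt "0 0 -0.05" --pt "-0.016 0.058 0" --pt "-0.016 0.058 0" --pt "-0.016 0.058 0" --pt "-0.016 0.058 0" --pt "-0.016 0.058 0" --pt "-0.016 0.058 0" --pt "-0.016 0.058 0" --pt "-0.012 0.04 0" --pt "0 0 0" --roll '[0, 0, 0, 0, 0, 0, 0, 0, 0, 0, 0, 0, 0, 0]' --newtons 80

```text
time_s: 15.3
position: [0.5403, -0.2166, 0.2525]
ee_rot: [-179.9, -1.7, -0.6]
force: [-0.0, 1.1, -0.9]
finger_gap: 0.0311
```

>>> jog_arm --pt "0 0 0" --pt "0 0 0" --pt "0 0 0" --pt "0 0 0" --pt "0 0 0" --pt "0 0 0" --pt "0 0 0" --pt "0 0 0" --pt "0 0 0" --pt "0 0 0" --roll '[-10.5, -10.5, -10.5, -10.5, -10.5, -10.5, -10.5, -10.5, -10.5, 0]'

```text
time_s: 16.55
position: [0.5446, -0.2072, 0.2509]
ee_rot: [178.3, -0.2, 96.2]
force: [0.4, 0.4, -2.9]
finger_gap: 0.0313
```

```bash
python3 -c "
from h import *
s=env.sense();print(s['ee_rot'],s['force'],plan([.5427,-.2308,.2]))"
```

```text
[ 1.78262990e+02 -1.74229956e-01  9.61623661e+01] [ 0.39530874  0.3918718  -2.88136466] [-0.02338437 -0.00590779  0.05066299]
```

>>> jog_arm --pt "-0.02 -0.004 0.03" --pt "0 0 0.05" --pt "0 0 0.03" --pt "0 0 0.008" --pt "0 0 0" --roll '[1, 0, 0, 0, 0]'

```text
time_s: 17.18
position: [0.5494, -0.2251, 0.1312]
ee_rot: [178.0, -0.2, 94.1]
force: [-0.4, -0.2, -1.0]
finger_gap: 0.0311
```

```bash
python3 -c "
from h import *
s=env.sense();print(s['position'],s['ee_rot'],s['force'],plan([.5431,-.235,.124]))"
```

```text
[ 0.54935003 -0.22514969  0.13123647] [178.0357595   -0.19162494  94.11928888] [-0.40580444 -0.24116101 -1.00026523] [-0.00940006 -0.00718434  0.00696291]
```

>>> jog_arm --pt "-0.005 -0.006 0.005" --pt "0 0 0.001" --pt "-0.007 0 0" --pt "-0.008 0 0" --pt "-0.008 0 0.001" --pt "-0.008 0 0.0015" --pt "-0.008 0 0.0015" --pt "-0.0075 0 0.002" --roll '[0, 0, 0, 0, 0, 0, 0, 0]' --newtons 22

```text
time_s: 18.18
position: [0.5499, -0.2696, 0.1238]
ee_rot: [177.8, -0.8, 94.4]
force: [-3.3, 8.1, 3.9]
finger_gap: 0.0311
```

```bash
python3 tilt.py w9
```

```text
(array([ 276,   81,   76,   76, 3498], dtype=int32), array([ 271,  260,   98,   92, 2957], dtype=int32))
(array([ 282,   91,   76,   66, 4399], dtype=int32), array([ 270,  215,  100,  136, 7905], dtype=int32))
[ 0.54986053 -0.2707415   0.12356596] [177.7500844   -0.76213613  94.32904503] [-0.82024031  4.56055921  1.71405857]
```

>>> jog_arm --pt "-0.0075 0 0.002" --pt "-0.0075 0 0.0025" --pt "-0.0075 0 0.003" --pt "-0.0065 0 0.0045" --pt "-0.0065 0 0.0045" --pt "-0.0065 0 0.004" --roll '[0, 0, 0, 0, 0, 0]'

```text
time_s: 18.98
position: [0.5564, -0.304, 0.1063]
ee_rot: [177.5, -1.5, 94.6]
force: [-1.9, 5.8, 8.3]
finger_gap: 0.0311
```

```bash
python3 tilt.py w10
python3 - <<'E'
from h import *
snap("side","s2");snap("top","t2")
c=cam("side");t=cam("top")
a=cv2.imread("pics/s2.png")[260:400,250:410];b=cv2.imread("pics/t2.png")[150:270,400:520]
o=np.zeros((500,800,3),np.uint8);A=cv2.resize(a,None,fx=3,fy=3,interpolation=2);o[:420,:480]=A;B=cv2.resize(b,None,fx=2.66,fy=2.66,interpolation=2);o[:B.shape[0],481:481+B.shape[1]]=B[:,:319]
cv2.imwrite("pics/v11.png",o)
E
```

```text
(array([ 276,   81,   76,   76, 3498], dtype=int32), array([ 271,  260,   98,   92, 2957], dtype=int32))
(array([ 284,  122,   69,   35, 2146], dtype=int32), array([ 269,  212,  102,  103, 9350], dtype=int32))
[ 0.5564528  -0.30486641  0.10587892] [177.54489111  -1.48121546  94.60136569] [-0.06288304  6.47396968  4.91884629]
```

View pics/v11.png

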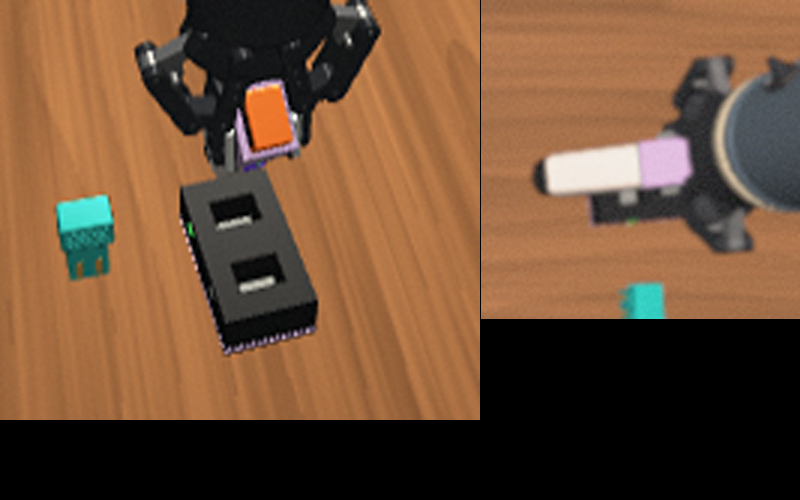

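```bash
cat > lamp.py <<'E'
from h import *
def lamp(st,th,h=.125,dx=0):
    "returns lens pos, lamp axis (lens->butt), lamp upper normal; tilt th about tool y, butt toward -tool x"
    R=Ro.from_euler('xyz',st['ee_rot'],degrees=True).as_matrix(); P=st['position']-.008*R[:,2]+dx*R[:,0]
    t=np.radians(th); a=R@np.array([-np.sin(t),0,-np.cos(t)]); u=R@np.array([np.cos(t),0,-np.sin(t)])
    return P-h*a,a,u
E
python3 - <<'E'
from lamp import *
s=np.load("pics/t2.npy",allow_pickle=True).item(); C=cam("top")
for th in(34,38,42,46):
    L,a,u=lamp(s,th)
    q=proj(C,[L+.110*a+.02*u,L+.15*a+.02*u,L+.02*a+.02*u,L+.015*u])
    print(th,[((x-[400,150])*2.66+[481,0]).round(0).tolist() for x in q])
E
```

```text
34 [[645.0, 162.0], [693.0, 157.0], [549.0, 173.0], [534.0, 175.0]]
38 [[646.0, 162.0], [696.0, 157.0], [544.0, 173.0], [528.0, 175.0]]
42 [[647.0, 162.0], [699.0, 156.0], [540.0, 173.0], [522.0, 175.0]]
46 [[648.0, 162.0], [702.0, 156.0], [537.0, 173.0], [517.0, 175.0]]
```

>>> jog_arm --pt "-0.006 -0.002 0.004" --pt "-0.006 -0.002 0.004" --pt "0 0 0" --pt "0 0 0" --roll '[0, 0, 0, 0]'

```text
time_s: 19.62
position: [0.5568, -0.3146, 0.1002]
ee_rot: [177.2, -1.6, 94.7]
force: [-0.3, 3.4, -1.0]
finger_gap: 0.0312
```

```bash
cat > meas.py <<'E'
import sys
from lamp import *
from scipy.optimize import minimize
# fit th,h,dx to white+lilac+orange boundaries in top view: masks of white handle and lilac
f=sys.argv[1]; C=snap("top",f); s=np.load(f"pics/{f}.npy",allow_pickle=True).item()
im=cv2.imread(f"pics/{f}.png").astype(int); b,g,r=[im[:,:,i] for i in range(3)]
white=((r>170)&(g>170)&(b>150)&(abs(r-b)<60)).astype(np.uint8); lil=((b-g>15)&(r-g>8)&(g>110)).astype(np.uint8)
L0,a0,u0=lamp(s,40); c=proj(C,[L0+.07*a0])[0]; near=np.zeros_like(white); cv2.circle(near,tuple(int(v) for v in c),60,1,-1)
def big(m):
    n,l,st,ce=cv2.connectedComponentsWithStats(m*near); k=1+st[1:,4].argmax(); print(st[k],ce[k].round(1)); return cv2.resize((l==k).astype(np.uint8),None,fx=4,fy=4,interpolation=0)
W,Li=big(white),big(lil)
def quad(L,a,u,z0,z1):
    v=np.cross(u,a); P=[L+z*a+.02*sx*u+.016*sy*v for z in(z0,z1) for sx in(-1,1) for sy in(-1,1)]
    return cv2.convexHull(((proj(C,P)+.5)*4-.5).astype(np.float32)).round().astype(int)
def cost(p):
    L,a,u=lamp(s,p[0],.125+p[1]/1e3,p[2]/1e3); o=0
    for M,z in((W,(.02,.11)),(Li,(.11,.15))):
        H=np.zeros_like(M); cv2.fillConvexPoly(H,quad(L,a,u,*z),1); o-=(H&M).sum()/(H|M).sum()
    return o
for g0 in([40,0,0],[48,0,0]):
    S=np.array([g0,np.add(g0,[8,0,0]),np.add(g0,[0,5,0]),np.add(g0,[0,0,5])],float)
    q=minimize(cost,g0,method='Nelder-Mead',options=dict(initial_simplex=S,xatol=.05,fatol=1e-4)); p=q.x
    L,a,u=lamp(s,p[0],.125+p[1]/1e3,p[2]/1e3)
    print("th,dh,dx",p.round(2),q.fun.round(3),"lens",L.round(4),"axis",a.round(3),"elev",np.degrees(np.arcsin(a[2])).round(1),"spot",(L-.06*a).round(4))
print(s['position'].round(4),s['ee_rot'].round(2),s['force'].round(1))
E
python3 meas.py t3
```

```text
[426 202  57  21 873] [454.  212.5]
[464 201  21  20 329] [473.4 210.8]
th,dh,dx [38.1   6.21 -0.85] -1.417 lens [ 0.5546 -0.2317  0.0073] axis [ 0.014 -0.64   0.768] elev 50.2 spot [ 0.5538 -0.1933 -0.0388]
th,dh,dx [38.67  9.1  -3.67] -1.415 lens [ 0.5547 -0.2317  0.0059] axis [ 0.015 -0.647  0.762] elev 49.6 spot [ 0.5538 -0.1928 -0.0398]
[ 0.5568 -0.3146  0.1002] [177.21  -1.61  94.7 ] [-0.3  3.4 -1. ]
```

```bash
sed -i 's/(abs(r-b)<60))/(abs(r-b)<60)\&(b-g<=10))/; s/C=snap("top",f)/C=cam("top") if len(sys.argv)>2 else snap("top",f)/' meas.py; python3 meas.py t3 x; python3 -c "
import cv2;i=cv2.imread('pics/t3.png')
for v in(206,212,217):print([tuple(int(c) for c in i[v,u]) for u in range(418,492,4)])"
```

```text
[426 204  39  19 592] [445.2 213.3]
[464 201  21  20 329] [473.4 210.8]
th,dh,dx [ 69.69  37.39 -26.4 ] -1.535 lens [ 0.5487 -0.1876  0.0554] axis [ 0.061 -0.945  0.32 ] elev 18.7 spot [ 0.545  -0.1309  0.0362]
th,dh,dx [20.37 10.59 18.09] -1.391 lens [ 0.5569 -0.2457 -0.0169] axis [-0.015 -0.377  0.926] elev 67.9 spot [ 0.5578 -0.2231 -0.0725]
[ 0.5568 -0.3146  0.1002] [177.21  -1.61  94.7 ] [-0.3  3.4 -1. ]
[(79, 115, 170), (76, 113, 171), (74, 112, 169), (85, 117, 169), (105, 131, 173), (125, 147, 183), (159, 178, 211), (180, 201, 221), (205, 220, 231), (223, 233, 239), (225, 233, 239), (226, 235, 238), (231, 201, 234), (234, 207, 235), (232, 206, 234), (233, 206, 235), (188, 158, 192), (48, 46, 49), (46, 45, 42)]
[(70, 109, 160), (33, 35, 36), (218, 228, 237), (236, 240, 244), (235, 241, 244), (231, 239, 243), (234, 240, 243), (233, 240, 243), (231, 239, 242), (233, 240, 243), (234, 240, 243), (231, 240, 241), (233, 203, 235), (231, 205, 234), (233, 204, 235), (233, 203, 234), (229, 194, 231), (46, 46, 44), (44, 41, 43)]
[(66, 94, 140), (42, 40, 39), (186, 202, 215), (231, 238, 243), (230, 238, 243), (233, 239, 244), (231, 239, 243), (233, 240, 243), (232, 239, 243), (234, 241, 244), (231, 239, 242), (228, 238, 242), (233, 203, 233), (232, 203, 235), (233, 204, 235), (232, 202, 234), (108, 88, 108), (37, 38, 39), (44, 42, 41)]
```

>>> jog_arm --pt "0 0 0" --pt "0 0 0" --pt "0 0 0" --pt "0 0 -0.03" --pt "0 0 -0.05" --pt "0 0 -0.05" --pt "0 0 0" --pt "0 0 0" --pt "0 0 0" --pt "0 0 0" --pt "0 0 0" --pt "0 0 0" --pt "0 0 0" --pt "0 0 0" --pt "0 0 0" --roll '[0, 0, 0, 0, 0, 0, -10.5, -10.5, -10.5, -10.5, -10.5, -10.5, -10.5, -10.5, 0]' --newtons 100

```text
time_s: 21.55
position: [0.5464, -0.3314, 0.2332]
ee_rot: [179.1, 2.5, -179.7]
force: [0.9, -1.0, -2.1]
finger_gap: 0.031
```

Run:
```python
from lamp import *
C=snap("side","s4");s=env.sense();print(s['position'],s['ee_rot'],s['qpos'].round(0))
L,a,u=lamp(s,40);q=proj(C,[L,L+.15*a]);print(q)
c=q.mean(0).astype(int);x0,y0=c[0]-90,max(0,c[1]-75);print(x0,y0)
im=cv2.imread("pics/s4.png")[y0:y0+150,x0:x0+190];cv2.imwrite("pics/v12.png",cv2.resize(im,None,fx=4,fy=4,interpolation=2))
snap("top","t4")
```

```text
[ 0.54643915 -0.33133794  0.23324597] [ 179.10915244    2.4694762  -179.81331238] [ 56.  35. -48.  89.  27.  65.  94.]
[[287.83250345 312.18698243]
 [346.74817614 251.00263592]]
227 206
```

View pics/v12.png

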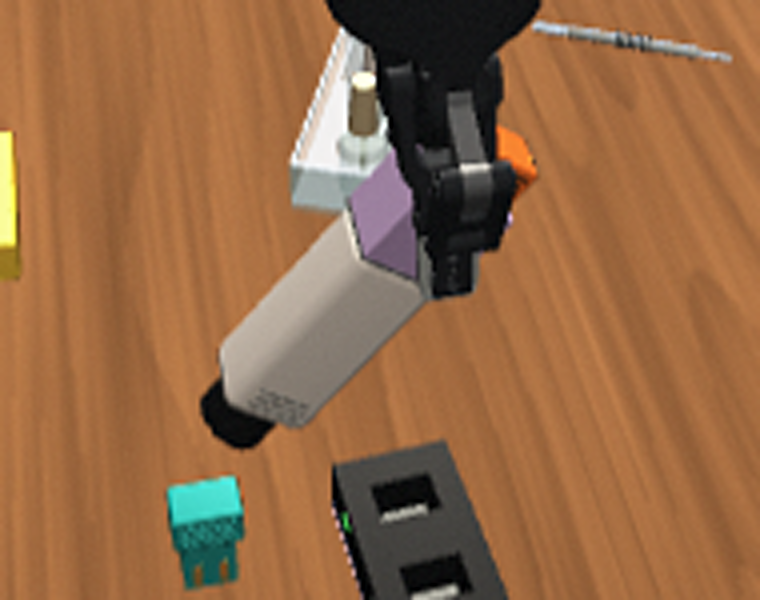

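```bash
cat > pf.py <<'E'
from lamp import *
from scipy.optimize import least_squares
s=np.load("pics/s4.npy",allow_pickle=True).item();C=cam("side")
obs=np.array([(347,213),(360,260),(418,280),(221,352),(303,428)])/4+[227,206]
def pts(p):
    L,a,u=lamp(s,p[0],p[1]/1e3,p[2]/1e3); y=np.cross(a,u); y=y*np.sign(y[1])
    return np.array([L+z*a+.02*k*u+.016*m*y for z,k,m in((.11,1,1),(.11,1,-1),(.11,-1,-1),(.02,1,1),(.02,-1,-1))]),L,a
f=lambda p:np.r_[(proj(C,pts(p)[0])-obs).ravel(),(p[1]-125)/4,p[2]/4]
r=least_squares(f,[40,125,0]);p=r.x;_,L,a=pts(p)
print(p.round(1),r.fun.round(1),"lens",L.round(4),"elev",np.degrees(np.arcsin(a[2])),a)
E
python3 pf.py
```

```text
[ 37.4 120.   12.1] [-1.7 -3.1 -1.1  0.1  5.7  3.1 -2.2 -0.2  0.9  3.  -1.3  3. ] lens [ 0.4653 -0.3305  0.1424] elev 55.037921301432846 [ 0.57296372 -0.00898452  0.81953149]
```

Run:
```python
from lamp import *
from scipy.optimize import least_squares
s=np.load("pics/s4.npy",allow_pickle=True).item();C=cam("side")
obs=np.array([(347,213),(360,260),(418,280),(221,352),(303,428),(428,297)])/4+[227,206]
def pts(p):
    L,a,u=lamp(s,p[0],p[1]/1e3,p[2]/1e3); y=np.cross(a,u); y=y*np.sign(y[1])
    return np.array([L+z*a+.02*k*u+.016*m*y for z,k,m in((.11,1,1),(.11,1,-1),(.11,p[3],-1),(.02,1,1),(.02,-1,-1),(p[4]/1e3,-1,-1))]),L,a
for sg in(3,1000):
    f=lambda p:np.r_[(proj(C,pts(p)[0])-obs).ravel(),(p[1]-125)/sg,p[2]/sg]
    r=least_squares(f,[40,125,0,0,90]);p=r.x;_,L,a=pts(p)
    print(p.round(2),r.fun.round(1),"lens",L.round(4),"elev",np.degrees(np.arcsin(a[2])),a.round(3))
```

```text
[ 38.87 122.08   8.24  -0.28 104.06] [ 0.  -2.9  0.7  0.4 -0.3  0.8 -1.7 -0.4  1.1  3.1  2.1  2.  -1.   2.7] lens [ 0.4654 -0.3305  0.1426] elev 53.59873984710198 [ 0.593 -0.009  0.805]
[ 37.72 119.85  10.84  -0.36 103.71] [-0.9 -3.4 -0.2 -0.1 -0.2  0.4 -1.6 -0.5  1.5  2.7  1.5  1.4 -0.   0. ] lens [ 0.4661 -0.3305  0.1429] elev 54.742899897495924 [ 0.577 -0.009  0.817]
```

Run:
```python
from lamp import *
s=np.load("pics/s4.npy",allow_pickle=True).item();C=cam("side");T=cam("top")
def dirs(e,L):
    a=np.array([np.cos(e),0,np.sin(e)]);q=proj(C,[L,L+.09*a]);d=q[0]-q[1];return np.degrees(np.arctan2(d[1],-d[0]))
print("obs",np.degrees(np.arctan2(139,126)),np.degrees(np.arctan2(131,125)))
for e in(40,45,50,55): print(e,round(dirs(np.radians(e),np.array([.4654,-.3305,.1426])),1))
im=cv2.imread("pics/t4.png")
st=np.load("pics/t4.npy",allow_pickle=True).item()
for th in(36,40,44,48):
    L,a,u=lamp(st,th,.122,.008);q=proj(T,[L+.11*a+.02*u,L+.02*a+.02*u,L]);print(th,q.round(1).tolist(),np.degrees(np.arcsin(a[2])).round(1))
uc=int(q[1][0]);print(uc)
for v in range(205,275,1):print(v,[int(im[v,uc,i]) for i in range(3)],end=' ')
```

```text
obs 47.808484877346 46.342624026537756
40 35.8
45 40.0
50 44.3
55 49.0
36 [[517.7, 226.3], [501.1, 257.3], [494.9, 254.5]] 56.5
40 [[518.2, 226.2], [502.4, 260.1], [496.1, 258.3]] 52.5
44 [[518.6, 225.9], [503.8, 262.6], [497.5, 261.8]] 48.5
48 [[519.0, 225.6], [505.3, 265.0], [498.9, 265.2]] 44.5
505
205 [144, 145, 153] 206 [130, 130, 137] 207 [113, 118, 120] 208 [121, 123, 130] 209 [142, 144, 151] 210 [146, 151, 159] 211 [138, 143, 151] 212 [127, 128, 134] 213 [107, 114, 120] 214 [112, 110, 118] 215 [125, 115, 130] 216 [145, 133, 151] 217 [147, 142, 159] 218 [149, 147, 166] 219 [151, 156, 172] 220 [159, 168, 185] 221 [162, 172, 188] 222 [163, 173, 191] 223 [162, 172, 191] 224 [166, 178, 195] 225 [168, 179, 193] 226 [167, 179, 196] 227 [167, 176, 195] 228 [167, 178, 197] 229 [164, 179, 195] 230 [168, 180, 199] 231 [173, 186, 203] 232 [180, 190, 208] 233 [182, 195, 213] 234 [187, 200, 216] 235 [185, 197, 215] 236 [183, 194, 215] 237 [181, 195, 216] 238 [178, 191, 209] 239 [177, 188, 206] 240 [173, 186, 205] 241 [166, 180, 197] 242 [168, 178, 198] 243 [167, 179, 194] 244 [162, 172, 188] 245 [164, 176, 192] 246 [160, 173, 187] 247 [160, 172, 190] 248 [162, 172, 190] 249 [160, 172, 188] 250 [160, 167, 185] 251 [155, 168, 187] 252 [157, 167, 185] 253 [154, 165, 182] 254 [157, 171, 184] 255 [158, 167, 184] 256 [155, 166, 184] 257 [157, 164, 181] 258 [144, 152, 167] 259 [104, 116, 133] 260 [73, 90, 123] 261 [57, 88, 131] 262 [63, 96, 141] 263 [72, 107, 156] 264 [78, 109, 161] 265 [72, 108, 161] 266 [69, 105, 157] 267 [70, 106, 153] 268 [74, 104, 153] 269 [73, 108, 153] 270 [70, 106, 157] 271 [66, 103, 157] 272 [72, 108, 160] 273 [78, 110, 162] 274 [71, 107, 157]
```

Last picture viewed: the battery is still home (orange cap visible past the finger), and the lamp slopes with its lens at crop (230,420). The edge slopes and the top view both put the axis at about 53° elevation, so it needs about 8° more slant. I'll carry it to the clear spot beyond the rest and add that by pressing the lens edge down on the table.

>>> jog_arm --pt "0 0 -0.03" --pt "-0.0175 0.0577 0" --pt "-0.0175 0.0577 0" --pt "-0.0175 0.0577 0" --pt "-0.0175 0.0577 0" --pt "-0.0175 0.0577 0" --pt "-0.0175 0.0577 0" --pt "-0.0175 0.0577 0" --pt "-0.0175 0.0577 0" --pt "-0.0175 0.0577 0" --pt "-0.0175 0.0577 0" --pt "0 0 0" --roll '[0, 0, 0, 0, 0, 0, 0, 0, 0, 0, 0, 0]'

```text
time_s: 23.15
position: [0.7392, 0.2554, 0.2789]
ee_rot: [179.3, 2.6, 177.0]
force: [-0.1, -0.5, -1.9]
finger_gap: 0.0308
```

```bash
python3 -c "
from h import *
s=env.sense();print(s['position'],s['ee_rot'],s['force'],s['qpos'].round(0),plan([.72,.2455,.14]))"
```

```text
[0.73924048 0.25543367 0.27885979] [179.27513968   2.59602864 177.02454396] [-0.11968973 -0.53161212 -1.8933482 ] [ -5.  45. -43.  61.  30.  82.  46.] [ 0.02496919 -0.01266233  0.13772117]
```

>>> jog_arm --pt "0.01 -0.005 0.05" --pt "0.008 -0.005 0.05" --pt "0 0 0.04" --pt "0 0 0.025" --pt "0 0 0" --pt "0 0 0" --roll '[0, 0, 0, 0, 0, 0]'

```text
time_s: 23.9
position: [0.7298, 0.2461, 0.1104]
ee_rot: [179.4, 2.9, 176.0]
force: [-0.3, -1.0, -1.3]
finger_gap: 0.0306
```

>>> jog_arm --pt "0 0 0.006" --pt "0 0 0.006" --pt "0 0 0.004" --pt "0 0 0.003" --roll '[0, 0, 0, 0]' --newtons 22

```text
time_s: 24.4
position: [0.7333, 0.2469, 0.096]
ee_rot: [179.2, 3.3, 175.8]
force: [2.9, -0.9, 11.9]
finger_gap: 0.0311
```

>>> jog_arm --pt "0 0 0.006" --pt "0 0 0.006" --pt "0 0 0" --roll '[0, 0, 0]'

```text
time_s: 24.78
position: [0.7403, 0.2466, 0.0921]
ee_rot: [179.0, 4.1, 175.6]
force: [-0.6, -1.0, -1.2]
finger_gap: 0.0309
```

```bash
python3 tilt.py w11; python3 -c "
from h import *
print(env.sense()['force'])"
```

```text
(array([ 276,   81,   76,   76, 3498], dtype=int32), array([ 271,  260,   98,   92, 2957], dtype=int32))
(array([290, 139,  65,  18, 904], dtype=int32), array([  271,   218,    99,   127, 11155], dtype=int32))
[0.74058289 0.24678668 0.09220343] [178.99836015   4.14472897 175.62065598] [ 1.61663911 -0.87731189  0.84860197]
[ 1.61663911 -0.87731189  0.84860197]
```

>>> jog_arm --pt "0.004 0 0.007" --pt "0 0 0.002" --roll '[0, 0]'

```text
time_s: 25.08
position: [0.7422, 0.2478, 0.0889]
ee_rot: [178.7, 4.8, 175.4]
force: [-5.8, -1.7, 6.4]
finger_gap: 0.0312
```

>>> jog_arm --pt "0 0 0" --pt "0 0 0" --pt "0 0 0" --pt "0 0 -0.05" --pt "0 0 -0.05" --pt "0 0 -0.04" --pt "0 0 0" --roll '[0, 0, 0, 0, 0, 0, 0]' --newtons 100

```text
time_s: 25.95
position: [0.7291, 0.2462, 0.2292]
ee_rot: [178.8, 4.6, 175.5]
force: [0.5, 0.3, -2.6]
finger_gap: 0.0312
```

```bash
cat > ms.py <<'E'
import sys
from lamp import *
f=sys.argv[1]; fresh=len(sys.argv)<3
if fresh: snap("side",f); snap("top",f+"t")
s=np.load(f"pics/{f}.npy",allow_pickle=True).item()
print(s['position'].round(4),s['ee_rot'].round(2),s['force'].round(1),s['qpos'].round(0),s['finger_gap'])
L,a,u=lamp(s,45,.122,.006)
for n,ff in(("side",f),("top",f+"t")):
    C=cam(n); c=proj(C,[L+.065*a])[0]
    im=cv2.imread(f"pics/{ff}.png"); h=cv2.cvtColor(im,cv2.COLOR_BGR2HSV).astype(int); i=im.astype(int)
    m=((h[:,:,1]<70)&(h[:,:,2]>95)&(i[:,:,0]-i[:,:,1]<8)).astype(np.uint8)
    k=np.zeros_like(m);cv2.circle(k,tuple(int(v) for v in c),45,1,-1); nn,l,st,ce=cv2.connectedComponentsWithStats(m*k); j=1+st[1:,4].argmax()
    M=(l==j).astype(np.uint8); cs=cv2.findContours(M,0,1)[0][0]; rc=cv2.minAreaRect(cs)
    print(n,"pred ctr",c.round(0),"blob",st[j],ce[j].round(1),"rect",[np.round(v,1) for v in rc])
    bx=cv2.boxPoints(rc);e=sorted([(np.linalg.norm(bx[q]-bx[q-1]),bx[q]-bx[q-1]) for q in range(4)],key=lambda t:-t[0])[0][1]
    e=e*np.sign(-e[0] if n=="side" else e[1]); print("  long-edge dir",np.degrees(np.arctan2(e[1],-e[0])).round(1), "px len",np.linalg.norm(e).round(1))
    az=np.arctan2(a[1],a[0])
    for el in(40,45,50,55):
        t=np.radians(el);A=np.array([np.cos(t)*np.cos(az),np.cos(t)*np.sin(az),np.sin(t)]);U=np.array([-np.sin(t)*np.cos(az),-np.sin(t)*np.sin(az),np.cos(t)]);P=L+.122*a; Le=P-.122*A
        q=proj(C,[Le+.02*A,Le+.11*A,Le+.02*U+.02*A,Le+.02*U+.11*A]);d=q[0]-q[1];print("  ",el,np.degrees(np.arctan2(d[1],-d[0])).round(1),np.linalg.norm(d).round(1),np.linalg.norm(q[2]-q[3]).round(1))
E
python3 ms.py m1
```

```text
[0.7291 0.2462 0.2292] [178.77   4.57 175.51] [ 0.5  0.3 -2.6] [ -3.  44. -42.  71.  31.  72.  41.] 0.031223358320657854
side pred ctr [340. 118.] blob [ 295   87   60   47 1703] [324.5 112.6] rect [array([324.5, 110. ]), array([59., 46.]), np.float64(-0.0)]
  long-edge dir 0.0 px len 59.0
   40 38.0 34.1 34.3
   45 42.6 33.8 34.1
   50 47.2 33.5 33.8
   55 51.9 33.2 33.4
top pred ctr [178. 130.] blob [152  92  68  66 658] [187.1 126.8] rect [array([182.2, 124.2]), array([79.9, 31.9]), np.float64(38.3)]
  long-edge dir 141.7 px len 79.9
   40 93.0 46.5 47.1
   45 94.6 44.4 44.8
   50 96.4 42.1 42.4
   55 98.4 39.6 39.7
```

```bash
python3 -c "
from h import *
print(plan([.657,.236,.2]))"
```

```text
[ 0.07171122 -0.01478296  0.0193741 ]
```

>>> jog_arm --pt "0.036 -0.007 0.01" --pt "0.036 -0.007 0.01" --pt "0 0 0" --roll '[0, 0, 0]'

```text
time_s: 26.42
position: [0.6528, 0.2349, 0.1911]
ee_rot: [179.2, 3.8, 175.6]
force: [-0.3, 0.3, -2.3]
finger_gap: 0.0309
```

```bash
python3 ms.py m2
python3 - <<'E'
import cv2,numpy as np
# coarse symbol map of side crop
im=cv2.imread("pics/m2.png");h=cv2.cvtColor(im,cv2.COLOR_BGR2HSV)
for v in range(85,190,3):
    r=''
    for u in range(255,370,2):
        H,S,V=h[v,u]
        r+= '#' if V<60 else 'B' if 100<H<125 and S>120 else 'L' if 125<=H<165 and S>20 else 'O' if S>200 and V>150 else 'w' if S<70 and V>90 else '.'
    print(v,r)
E
```

```text
[0.6528 0.2349 0.1911] [179.19   3.79 175.56] [-0.3  0.3 -2.3] [ -0.  40. -43.  86.  32.  63.  36.] 0.03092607833712619
side pred ctr [312. 135.] blob [ 271   91   56   59 1626] [299.3 122.2] rect [array([298.1, 121.6]), array([56.7, 52.3]), np.float64(79.7)]
  long-edge dir -79.7 px len 56.7
   40 38.3 33.3 33.5
   45 43.1 32.9 33.2
   50 47.8 32.6 32.8
   55 52.6 32.2 32.4
top pred ctr [188. 176.] blob [142 165  21  28 116] [151.3 178.6] rect [array([152.3, 178.3]), array([27.6, 14.1]), np.float64(45.0)]
  long-edge dir 135.0 px len 27.6
   40 92.8 42.6 43.1
   45 94.4 40.3 40.6
   50 96.3 37.8 38.0
   55 98.4 35.1 35.1
85 ######...#...###wwwwwwww.......#..#######.#.#####.........
88 #############.##########################..#..####.....#...
91 #####..ww.....################ww.####.###....####.........
94 #####.........###wwwwwwwwwwwwwwww####w###ww#.####.......#.
97 #####wwwwwwwwwwwww..#w.w#.#.#wwww####ww#.www#####........#
100 ####wwwwwwwww##.#w#.w#w#w#wwww.ww####ww##wwwww###........#
103 ####.wwwwwwww.wwww..ww#ww##.#w#.ww#######Owwwww##....#.#.#
106 .###.wwwwwwww#.#..##www....ww#
[... 1029 characters left out ...]
.....ww
157 ........................................................ww
160 .........................................................w
163 .........................................................w
166 ..........................................................
169 ...........LL.BBBBBB......................................
172 .....BBBBBBBBBBBBBBB......................................
175 .....BBBBBBBBBBBBBBBB.....................................
178 .....BBBBBBBBBBBBBBBB.....................................
181 .....BBBBBBBBBBBBBBBBL....................................
184 .....BBBBBBBBBBBBBBBBB....................................
187 .....BBBBBBBBBBBBBBBBB....................................
```

>>> jog_arm --pt "-0.003 0 0.02" --pt "0 0 0.015" --pt "0 0 0" --roll '[0, 0, 0]'

```text
time_s: 26.9
position: [0.6635, 0.2348, 0.1532]
ee_rot: [179.1, 3.9, 175.3]
force: [-1.3, -0.3, -2.2]
finger_gap: 0.0311
```

```bash
cat > ed.py <<'E'
import sys
from lamp import *
f=sys.argv[1]
if len(sys.argv)<3: snap("side",f); snap("top",f+"t")
s=np.load(f"pics/{f}.npy",allow_pickle=True).item()
print(s['position'].round(4),s['ee_rot'].round(2),s['force'].round(1))
def show(p,us,vs):
    h=cv2.cvtColor(cv2.imread(p),cv2.COLOR_BGR2HSV)
    for v in vs:
        r=''
        for u in us:
            H,S,V=h[v,u]
            r+= '#' if V<60 else 'B' if 100<H<125 and S>120 else 'L' if 125<=H<165 and S>20 else 'O' if S>190 and V>150 and H<18 else 'W' if S<70 and V>200 else 'w' if S<70 and V>90 else '.'
        print(v,r)
show(f"pics/{f}.png",range(264,350,1),range(112,182,2))
print(); show(f"pics/{f}t.png",range(150,240,1),range(130,250,3))
E
python3 ed.py m3
```

```text
[0.6635 0.2348 0.1532] [179.08   3.91 175.32] [-1.3 -0.3 -2.2]
112 .wwwwwwWWWWWWWWWWWWWWWWWWWWWWWWWWWWWWWWWWWWWWWWWWWWWWWWWWWWWw#######.www###wwwwwwwwwww
114 ..wwwwwwWWWWWWWWWWWWWWWWWWWWWWWWWWWWWWWWWWWWWWWWWwwwwwwwwwwww########www.##.wwwwwwwwww
116 ...wwwwwwWWWWWWWWWWWWWWWWWWWWWWwwwwwwwwwwwwwwwwwwwwwwwwwwwwwww#######.#####...wwwwwwww
118 .....wwwwwwWWWWwwwwwwwwwwwwwwwwwwwwwwwwwwwwwwwwwwwwwwwwwwwwwww##############OOO.wwwwww
120 .....wwwwwwwwwwwwwwwwwwwwwwwwwwwwwwwwwwwwwwwwwwwwwwwwwwwwwwwww##############.OOOO.wwww
122 ......wwwwwwwwwwwwwwwwwwwwwwwwwwwwwwwwwwwwwwwwwwwwwwwwwwwwwwwwLL############....OO.www
124 ........wwwwwwwwwwwwwwwwwwwwwwwwwwwwwwwwwwwwwwwwwwwwwwwwwwwwLLLL###########.......O.ww
126 ........wwwwwwwwwwwwwwwwwwwwwwwwwwwwwwwwwwwwwwwwwwwwwwwwwwLLLLLLL###...####........www
128 ..........wwwwwwwwwwwwwwwwwwwwwwwwwwwwwwwwwwwwwwwwwwwwwwwLLLLLLL###########L..........
130 ..........wwwwwwwwwwwwwwwwwwwwwwwwwwwwwwwwwwwwwwwwwwwwwwwLLLLLLLL########.LLLLL.......
132 ..........wwwwwwwwwwwwwwwwwwwwwwwwwwwwwwwwww........wwWwWwLLLLLLL..######wLLLL........
134 ...........wwwwwwwwwwwwwwwwwww..
[... 5248 characters left out ...]
.##.#####..wwwwwwwwwwwwwwwwwwwwwwww
229 ................................BBBBBBBBBBBBBBBBBBBBBBBBB.######.wwwwwwwwwwwwwwwwwwwwwwwww
232 ..............................L.BBBBBBBBBBBBBBBBBBBBBBBBBB.######..wwwwwwwwwwwwwwwwwwwwwww
235 ..............................LBBBBBBBBBBBBBBBBBBBBBBBBBBBBB.#####.wwwwwwwwwwwwwwwwwwwwwww
238 ..............................LBBBBBBBBBBBBBBBBBBBBBBBBBBBBBBBB####..wwwwwwwwwwwwwwwwwwwww
241 ...............................BBBBBBBBBBBBBBBBBBBBBBBBBBBBBBBB.....wwwwwwwwwwwwwwwwwwwwww
244 .............................w.BBBBBBBBBBBBBBBBBBBBBBBBBBBBBBBBL.....w.wwwwwwwwwwwwwwwwwww
247 .............................L.BBBBBBBBBBBBBBBBBBBBBBBBBBBBBBBBL........wwwwwwwwwwwwwwwwww
```

```bash
cat > fin.py <<'E'
from lamp import *
from scipy.optimize import fsolve
import sys
f,mid,ext,el=sys.argv[1],float(sys.argv[2]),float(sys.argv[3]),float(sys.argv[4])
s=np.load(f"pics/{f}.npy",allow_pickle=True).item();C=cam("side")
L0,a,u=lamp(s,45,.122,.006); R=Ro.from_euler('xyz',s['ee_rot'],degrees=True).as_matrix()
# a set to elevation el within the tool's x-z plane
th=fsolve(lambda t:np.degrees(np.arcsin(lamp(s,t[0])[1][2]))-el,[45])[0]; L0,a,u=lamp(s,th,.122,.006); y=np.cross(a,u)
ph=np.linspace(0,2*np.pi,40)
def F(d):
    L=L0+[d[0],0,d[1]]; q=proj(C,L+.015*(np.cos(ph)[:,None]*u+np.sin(ph)[:,None]*y)); m=proj(C,[L+.06*a])[0]
    return [m.sum()-mid,(q[:,1]-q[:,0]).max()-ext]
d=fsolve(F,[0,0]); L=L0+[d[0],0,d[1]]; T=np.array([.5205,.2455,.028])
print("th",th.round(1),"a",a.round(3),"model off",d.round(4),"lens",L.round(4),"dist to top",np.linalg.norm(L-T).round(4),"spot err",(L-.06*a-T).round(4))
print("image mid slope check",[(v:=proj(C,[L+.02*a,L+.11*a]))[1][0]-v[0][0],v[0][1]-v[1][1]])
print("shift in tool:",(R.T@(T+.06*a-L)).round(4), "now", s['position'].round(4))
E
python3 fin.py m3 460 -134.5 47; python3 fin.py m3 460 -134.5 45
```

```text
th 46.9 a [ 0.679 -0.066  0.731] model off [-0.0028  0.0048] lens [0.5713 0.2434 0.0764] dist to top 0.0702 spot err [0.0101 0.0018 0.0045]
image mid slope check [np.float64(22.892310200649717), np.float64(22.40162169330526)]
shift in tool: [ 0.0102 -0.0027  0.0038] now [0.6635 0.2348 0.1532]
th 48.9 a [ 0.704 -0.068  0.707] model off [-0.0012  0.0033] lens [0.5699 0.2436 0.0779] dist to top 0.0702 spot err [0.0072 0.0021 0.0074]
image mid slope check [np.float64(23.723403763082047), np.float64(21.7201709045203)]
shift in tool: [ 0.0075 -0.0028  0.0069] now [0.6635 0.2348 0.1532]
```

>>> jog_arm --pt "0.012 -0.0025 0.003" --pt "0 0 0" --pt "0 0 0" --roll '[0, 0, 0]'

```text
time_s: 27.38
position: [0.653, 0.2346, 0.1528]
ee_rot: [178.9, 4.2, 175.3]
force: [-0.1, 0.6, -1.4]
finger_gap: 0.0307
```

```bash
python3 ed.py m4 | sed -n 1,36p
```

```text
[0.653  0.2346 0.1528] [178.92   4.16 175.31] [-0.1  0.6 -1.4]
112 .wwwwwwWWWWWWWWWWWWWWWWWWWWWWWWWWWWWWWWWWWWWWWWWWWWWWWWWw#######www####wwwwwwwwwwwwwww
114 ..wwwwwwWWWWWWWWWWWWWWWWWWWWWWWWWWWWWWWWWWWWWWWWWwwwwwwww######.wwww.##wwwwwwwwwwwwwww
116 ....wwwwwWWWWWWWWWWWWWWWWWWWWWWWwwwwwwwwwwwwwwwwwwwwwwwwww#######...###..wwwwwwwwwwwww
118 ....wwwwwwwWWWWwwwwwwwwwwwwwwwwwwwwwwwwwwwwwwwwwwwwwwwwwww#############.OO.wwwwwwwwwww
120 .....wwwwwwwwwwwwwwwwwwwwwwwwwwwwwwwwwwwwwwwwwwwwwwwwwwwww#############..OOOO.wwwwwwww
122 ......wwwwwwwwwwwwwwwwwwwwwwwwwwwwwwwwwwwwwwwwwwwwwwwwwww.LL############...OOO.wwwwwww
124 .......wwwwwwwwwwwwwwwwwwwwwwwwwwwwwwwwwwwwwwwwwwwwwwwwwLLLL###########.......O.wwwwww
126 .........wwwwwwwwwwwwwwwwwwwwwwwwwwwwwwwwwwwwwwwwwwwwwLLLLLLL######.###........wwwwwww
128 .........wwwwwwwwwwwwwwwwwwwwwwwwwwwwwwwwwwwwwwwwwwwwLLLLLLL###########L..............
130 ..........wwwwwwww.wwwwwwwwwwwwwwwwwwwwwwwwwwwwwwwwwwLLLLLLLL##########LLLL...........
132 ..........wwwwwwwwwwwwwwwwwwwwwwwwwwwwwwwwww.....wwwWwLLLLLLL..######wLLLLw...........
134 ...........wwwwwwwwwwwwwwwwww...
[... 1447 characters left out ...]
...............................................................
168 .........................LLLL.........................................................
170 .LL..BBBBBBBBBBBBBBBBBBBBBBBBBL.......................................................
172 .BBBBBBBBBBBBBBBBBBBBBBBBBBBBBB.......................................................
174 .BBBBBBBBBBBBBBBBBBBBBBBBBBBBBBB......................................................
176 BBBBBBBBBBBBBBBBBBBBBBBBBBBBBBBB......................................................
178 BBBBBBBBBBBBBBBBBBBBBBBBBBBBBBBBB.....................................................
180 LBBBBBBBBBBBBBBBBBBBBBBBBBBBBBBBB.....................................................
```

```bash
python3 fin.py m4 457.3 -130.7 46.5
```

```text
th 47.7 a [ 0.685 -0.069  0.725] model off [-0.0009  0.0041] lens [0.5621 0.2434 0.076 ] dist to top 0.0635 spot err [0.0005 0.002  0.0044]
image mid slope check [np.float64(23.03717809703221), np.float64(22.20427167014506)]
shift in tool: [ 0.0006 -0.0021  0.0044] now [0.653  0.2346 0.1528]
```

>>> jog_arm --pt "0.002 -0.002 0.006" --pt "0 0 0" --roll '[0, 0]'

```text
time_s: 27.72
position: [0.6514, 0.2327, 0.146]
ee_rot: [178.9, 4.2, 175.3]
force: [-1.2, -0.0, -1.6]
finger_gap: 0.0309
```

```bash
python3 ed.py m5 | sed -n '1p;12,36p'
```

```text
[0.6514 0.2327 0.146 ] [178.93   4.16 175.29] [-1.2 -0.  -1.6]
132 ..........wwwwwwwwwwwwwwwwwwwwwwwwwwwwwwwwww.......wLLLLLLLL###########LL.............
134 ...........wwwwwwwwwwwwwwwwwww....................wWwLLLLLLLL#######.LLLLLL...........
136 ................................................wwwwwLLLLLLLLw######wLLLL.............
138 ..............................................wwwwwwwww.LLLLLw######.LL...............
140 ............................................wwwwwwwwwwwwwwLLLw######w.................
142 ..........................................wwwwwwwwwwwwwwwwww...#####..................
144 ........................................wwwwwwwwwwwwwwwwwwwwww.###....................
146 ......................................wwwwwwwwwwwwwwwwwwwwwww.........................
148 ....................................wwwwwwwwwwwwwwwwwwwwwww...........................
150 ..................................wwwwwwwwwwwwwwwwwwwwwww.............................
152 ................................wwwwwwwwwwwwwwwwwwwwwww...............................
154 ...............................W
[... 537 characters left out ...]
.......#######.................................................
168 .........................LLLL....##...................................................
170 .wL..BBBBBBBBBBBBBBBBBBBBBBBBBL.......................................................
172 .BBBBBBBBBBBBBBBBBBBBBBBBBBBBBB.......................................................
174 .BBBBBBBBBBBBBBBBBBBBBBBBBBBBBBB......................................................
176 BBBBBBBBBBBBBBBBBBBBBBBBBBBBBBBB......................................................
178 BBBBBBBBBBBBBBBBBBBBBBBBBBBBBBBBB.....................................................
180 LBBBBBBBBBBBBBBBBBBBBBBBBBBBBBBBB.....................................................
```

```bash
python3 fin.py m5 459.5 -127.9 46.5
python3 - <<'E'
from h import *
# battery cap vs lamp and rest/others unmoved: compare top0 and latest top at rest corners/buffer/pusher
a=cv2.imread("pics/top0.png").astype(int);b=cv2.imread("pics/m5t.png").astype(int)
for n,(x,y,X,Y) in dict(buffer=(305,298,366,322),pusherA=(275,90,310,150),rack=(250,150,365,235),restlow=(176,225,205,256),decoy=(450,250,475,278),charger=(436,200,495,238)).items():
    print(n,abs(a[y:Y,x:X]-b[y:Y,x:X]).mean().round(1))
E
```

```text
th 47.6 a [ 0.685 -0.069  0.725] model off [-0.0005  0.0043] lens [0.5608 0.2415 0.0694] dist to top 0.0579 spot err [-0.0008  0.0001 -0.0022]
image mid slope check [np.float64(22.986664689921156), np.float64(22.08889699332758)]
shift in tool: [-0.001  -0.     -0.0021] now [0.6514 0.2327 0.146 ]
buffer 64.4
pusherA 2.7
rack 38.6
restlow 5.9
decoy 2.8
charger 13.0
```

Run:
```python
from h import *
C=cam("side");L=np.array([.5608,.2415,.0694]);a=np.array([.685,-.069,.725]);a/=np.linalg.norm(a);v=np.cross([0,0,1],a);v/=np.linalg.norm(v);u=np.cross(a,v)
def ext(z0,z1,hx,hy):
    q=proj(C,[L+z*a+hx*i*u+hy*j*v for z in(z0,z1) for i in(-1,1) for j in(-1,1)]);return (q[:,0]-q[:,1]).max().round(1),q[:,0].max().round(1)
print("pred home",ext(.15,.17,.016,.011),"5mm out",ext(.155,.175,.016,.011))
im=cv2.imread("pics/m5.png");h=cv2.cvtColor(im,cv2.COLOR_BGR2HSV);m=cv2.inRange(h,(4,165,110),(20,255,255));m[:110]=0;m[150:]=0;m[:,:325]=0;m[:,360:]=0
b,g,r=[im[:,:,i].astype(int) for i in range(3)]; m=((m>0)&(r-b>130)).astype(np.uint8)
n,l,s,c=cv2.connectedComponentsWithStats(m)
for k in range(1,n):
    if s[k,4]>8: y,x=np.where(l==k);print(s[k],"max u-v",(x-y).max(),"max u",x.max())
A=cv2.imread("pics/side0.png").astype(int);B=im.astype(int)
for nm,(x,y,X,Y) in dict(buffer=(212,232,238,282),rackfront=(296,215,345,265),pusher=(355,205,415,225),rest=(262,172,300,194),decoy=(265,320,292,355),charger=(305,315,360,380)).items(): print(nm,abs(A[y:Y,x:X]-B[y:Y,x:X]).mean().round(1))
```

```text
pred home (np.float64(218.9), np.float64(343.6)) 5mm out (np.float64(221.5), np.float64(345.0))
[335 119   8   9  27] max u-v 217 max u 342
buffer 2.0
rackfront 6.1
pusher 2.2
rest 2.0
decoy 2.1
charger 7.3
```

```bash
python3 -c "
from station import env
print(env.hand_in())"
```

```text
the job is handed in; nothing more can be done
None
```

I plugged the battery fully home in the lamp while it stood in the rack and drew the lamp straight up by its handle. It is handed in at about 28 s, held raised and slanted over the finger rest with a 100 N grip.

**Slanting:** the arm cannot tilt the tool, so I turned the lamp in the pads under a light grip. Dragging the lens along the table did not tilt it. Pushing the lamp against the fixed charger's end face did, and pressing the lens edge on the table gave the last few degrees.

**Last checks:**
- **Slant:** the axis is about 46–47° above horizontal, battery end up, read from the side camera only.
- **Lens distance:** about 58 mm from the rest's top centre.
- **Aim:** the light spot falls about 2 mm from that point, with another 2 mm or so of uncertainty in where the rest is.
- **Battery:** the cap's outermost edge is within 2 pixels of the predicted fully-home position, on the inward side.
- **Other objects:** the side camera shows the buffer, pusher and finger rest unchanged. Only the front part of the rack was compared, and the bottles there look unmoved.

**Checks that failed or disagreed:**
- The final top view was blocked by the arm over the rack, the buffer and the lamp, so it could confirm neither the slant nor that the buffer and bottles had stayed put.
- The side camera put the rest about 5 mm further in y than the top and wrist cameras did. I used the top and wrist value.

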